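# Unstack the sample tins into their trays

## Robot

A 6-joint arm with a two-finger parallel gripper is mounted at the origin on a cart in front of the work surface, level with it; the furniture and walls round the work are solid. World frame = base frame: x ahead of the robot, y to its left, z up, the work surface at z = 0. Lengths are in m, angles in degrees, forces in N, time in s.
With the tool pointing down it reaches from about 0.325 to 1 m from the base axis. Payload 5.1 kg.
Tool frame: the origin (TCP) lies at the centre of the arm's flange, where the gripper is bolted on; the fingertips stand 173 mm ahead of it and the grasp point (between the pads) lies 155 mm ahead of it; z points along the fingers, y is the direction in which the jaws open and shut (so a half turn about z gives the same grasp; the last joint's range is limited). The gripper opens to 85 mm and grips with 20 to 120 N. Pads are 22 mm wide; open, the fingers measure 114 mm over their backs; the gripper's body (76 mm by 85 mm) begins 54 mm behind the grasp point. The pads swing forward as they close: fully open they stand 13 mm farther back than shut.
Start: joints at [-71.711, 7.093, 94.555, -0, 78.352, -4.733], TCP at [0.254, -0.598, 0.405] pointing down, gripper open.
Joint ranges: [-149.61, 149.61], [-58.7, 133.49], [1.44, 155.28], [-77.14, 257.14], [18.33, 153.61], [-166.67, 166.67]. Speed limits (degrees/s): [147.25, 147.25, 180, 180, 180, 180].

## Interface

Orientations are given as [roll, pitch, yaw] about the fixed x, y, z axes, in that order (R = Rz(yaw) Ry(pitch) Rx(roll)).
In Python, from plant import status, optics, order gives the robot as it stands.
- The arm moves only by the tool arm_command, never from a script. Its argument "plan" is a list of rows, each a list of 3 entries, a list of its own where there are three numbers: the shift along the tool's x, y, z normalised to -1 to 1, where 1 is 0.03 m, then the turn, a rotation vector about the tool's x, y, z normalised to -1 to 1, where 1 is 5 degrees, then the closure, from -1 (fully open) to 1 (shut). In form: [[[dx, dy, dz], [ax, ay, az], jaw], ...]. A call has 1 to 5 rows; each row shifts and turns the commanded pose from where the row before left it, along the tool's axes as they then stand; what a row does not reach is not made up. A row lasts 1/10 s, in which the tool goes at most 50 mm and 8.59 degrees, less where a joint would pass 70% of its speed; a pose out of reach is approached as far as the arm can. A call with a number of a shift or a turn outside -1 to 1 is refused whole. A call with a gripper value outside its range is refused whole. The fingers move at their own pace and stop on an object; "force" is the grip in N (left out, the last holds). Time passes only in rows, so rows that do not move let the fingers close. It gives the time, the measured TCP pose, the force and the opening at its end, in the units of the state.
- status.read_state(): the state, without advancing time (a new reading comes with each control period).
- optics.grab_frame(name): name is "scene" or "top" or "wrist"; returns a dict with "pixels" (400x640x3 uint8, blue, green, red), "z_map" (400x640 float32, m along the optical axis (not along the pixel's ray), 0 where there is no reading), "K" (3x3 intrinsics, pixels), "rvec" (rotation vector, rad) and "tvec" (3), from world to camera coordinates, as OpenCV has them. Camera axes: x right, y down, z forward; pixel columns grow to the right and rows downward; lengths in m; the calibration is good to about 2 mm. A picture is of the moment at which its call begins.
- order.close_job(): hands the job in, once; it reports no verdict.
The state is a dict: "t": time; "joint_pos": joint angles; "dq": joint speeds; "joint_torque": joint torques, N m; "position": TCP position; "orientation": TCP orientation; "ft_force": force on the tool from outside, world axes, zero at the start; "ft_torque": the same for the moment, N m; "finger_gap": finger opening in m.
Only numpy, scipy, OpenCV 4.12 (cv2) and the standard library are available. Lean on these libraries where they do the work, as an engineer would, in place of code of your own. Each camera call takes 0.05 s, during which the arm holds its last target.

## Task

Take the stack of four aluminium sample tins apart and stand each tin, right way up, in the grey tray of its own size: the smallest tin in the smallest tray, and so on up to the largest tin in the largest tray. Set the tins down flat inside the rims without dropping them, and leave the black-capped amber bottle standing where it is.

Things in the scene. Friction and masses are not known exactly. Their poses are not given: they have to be found in the camera images.
- tin_xl_centre (a point): largest of four plain round aluminium sample tins with slip lids, loose: an upright cylinder 62 mm across and 28 mm high, rigid, under 0.2 kg, lid and body one piece, starts at the bottom of the stack; the point is its centre, half-way up (14 mm above its underside); z points up. The tins stand on one another, largest lowest, centred to a few mm, the whole stack 112 mm high, the lowest on the worktop.
- tin_l_centre (a point): second largest of four plain round aluminium sample tins with slip lids, loose: an upright cylinder 52 mm across and 28 mm high, rigid, under 0.2 kg, lid and body one piece, starts second from the bottom; the point is its centre, half-way up (14 mm above its underside); z points up. The tins stand on one another, largest lowest, centred to a few mm, the whole stack 112 mm high, the lowest on the worktop.
- tin_m_centre (a point): second smallest of four plain round aluminium sample tins with slip lids, loose: an upright cylinder 42 mm across and 28 mm high, rigid, under 0.2 kg, lid and body one piece, starts third from the bottom; the point is its centre, half-way up (14 mm above its underside); z points up. The tins stand on one another, largest lowest, centred to a few mm, the whole stack 112 mm high, the lowest on the worktop.
- tin_s_centre (a point): smallest of four plain round aluminium sample tins with slip lids, loose: an upright cylinder 32 mm across and 28 mm high, rigid, under 0.2 kg, lid and body one piece, starts on top of the stack; the point is its centre, half-way up (14 mm above its underside); z points up. The tins stand on one another, largest lowest, centred to a few mm, the whole stack 112 mm high, the lowest on the worktop.
- tray_xl_floor (a point): largest of four round shallow grey plastic trays, fixed to the worktop: 92 mm across outside, 8 mm high, with a flat round floor 82 mm across inside a 5 mm thick rim; the point is the middle of that floor (3 mm above the worktop, 5 mm below the rim); z points up. It is for the largest tin.
- tray_l_floor (a point): second largest of four round shallow grey plastic trays, fixed to the worktop: 82 mm across outside, 8 mm high, with a flat round floor 72 mm across inside a 5 mm thick rim; the point is the middle of that floor (3 mm above the worktop, 5 mm below the rim); z points up. It is for the second largest tin.
- tray_m_floor (a point): second smallest of four round shallow grey plastic trays, fixed to the worktop: 72 mm across outside, 8 mm high, with a flat round floor 62 mm across inside a 5 mm thick rim; the point is the middle of that floor (3 mm above the worktop, 5 mm below the rim); z points up. It is for the second smallest tin.
- tray_s_floor (a point): smallest of four round shallow grey plastic trays, fixed to the worktop: 62 mm across outside, 8 mm high, with a flat round floor 52 mm across inside a 5 mm thick rim; the point is the middle of that floor (3 mm above the worktop, 5 mm below the rim); z points up. It is for the smallest tin.
- counter_lamp (a point): obstacle, fixed, not to be handled: ring lamp of the colony counter, a level white ring 142 mm across, from 13 mm below to 13 mm above the point, which is its centre (about 0.27 m above the worktop); it hangs over the counter's 58 mm high box, which reaches up to 85 mm from below the point towards the robot and 130 mm to either side. Keep wrist and gripper clear of it when passing in front.
- stain_bottle_centre (a point): bystander: upright amber bottle with a black cap, 54 mm across, 104 mm high, loose; the point is its centre, half-way up; not to be moved.
There are look-alikes about, which are no part of the job. What is shaped like the part that bears tin_m_centre but red or yellow is not meant.

How it is judged:
By the outcome, as a careful person would: the job done as asked, in the order asked, and still so for the second after the job is handed in, with the robot touching nothing.
It also fails if it takes over 128 s, if anything falls off the work surface, if the arm or the gripper's body presses on something with over 40 N, if the wrist force passes 120 N, or if a joint passes its speed limit or range.

## Working session

There is one attempt and no reset: what is moved stays moved. The work goes in short steps, Python scripts to look and compute and a tool call to move; the robot and the scene stay as the last step left them, time stands still between calls to the robot, and variables do not carry over. Pictures are saved under pics/ and viewed, and the job is handed in when it is done.

Besides the shell and the picture viewer there is one more tool, called by a JSON object that holds its "fn" and its "kwargs". arm_command: Moves the arm, as the interface text tells. Its arguments: {"type":"object","properties":{"plan":{"type":"array","items":{"type":"array"}},"force":{"type":"number"}},"required":["plan"]}

```bash
ls; mkdir -p pics
cat > h.py <<'E'
import numpy as np, cv2
from plant import status, optics, order
def grab(n):
    f=optics.grab_frame(n); np.savez(f'last_{n}.npz',**{k:np.asarray(v) for k,v in f.items()}); return f
def load(n): return dict(np.load(f'last_{n}.npz'))
def w2c(f):
    R,_=cv2.Rodrigues(np.array(f['rvec'],float)); return R,np.array(f['tvec'],float).ravel()
def cloud(f):
    z=f['z_map'];K=f['K'];v,u=np.mgrid[:z.shape[0],:z.shape[1]]
    P=np.stack([(u-K[0,2])/K[0,0]*z,(v-K[1,2])/K[1,1]*z,z],-1)
    R,t=w2c(f); return (P-t)@R
def ray_z(f,u,v,h):
    K=f['K'];R,t=w2c(f);d=R.T@np.array([(u-K[0,2])/K[0,0],(v-K[1,2])/K[1,1],1.]);c=-R.T@t
    return c+d*(h-c[2])/d[2]
def proj(f,p):
    R,t=w2c(f);c=R@np.array(p,float)+t;q=f['K']@c;return q[:2]/q[2]
E
python3 - <<'E'
from h import *
print(status.read_state())
for n in ['scene','top','wrist']:
    f=grab(n); cv2.imwrite(f'pics/{n}0.png',f['pixels']); R,t=w2c(f); print(n,f['K'].tolist(),(-R.T@t).round(3))
E
```

```text
pics
{'t': 0.0, 'joint_pos': array([-7.17118390e+01,  7.13296988e+00,  9.46341231e+01, -7.05149084e-07,
        7.83514085e+01, -4.73402563e+00]), 'dq': array([-0.03799127,  0.02565895,  0.07686241, -0.08858622, -0.0164405 ,
       -0.02818493]), 'joint_torque': array([ 5.41815334e-04, -4.23610032e+01, -3.65452194e+01, -3.85544388e-05,
        6.91060239e-03, -5.05642078e-06]), 'position': array([ 0.25408618, -0.59800701,  0.40345816]), 'orientation': array([-1.79881903e+02, -9.77928139e-03,  2.30221767e+01]), 'ft_force': array([ 0.32084662, -0.27801818,  0.03102201]), 'ft_torque': array([-0.00985958, -0.02426724,  0.0292729 ]), 'finger_gap': 0.08550132616100656}
scene [[407.90201875432297, 0.0, 318.0351120731581], [0.0, 407.90201875432297, 198.85534962970655], [0.0, 0.0, 1.0]] [-0.249 -0.694  0.942]
top [[381.6347713543434, 0.0, 317.69062534589403], [0.0, 381.6347713543434, 202.9432555239537], [0.0, 0.0, 1.0]] [0.483 0.    1.537]
wrist [[324.3097055874223, 0.0, 318.58060807346817], [0.0, 324.3097055874223, 198.33219596062244], [0.0, 0.0, 1.0]] [ 0.33  -0.565  0.372]
```

View pics/scene0.png

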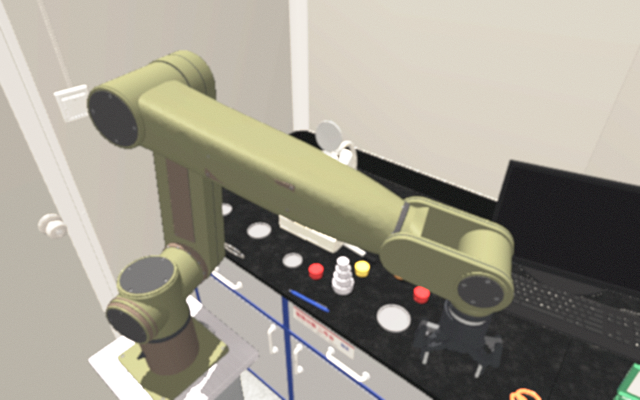

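View pics/top0.png

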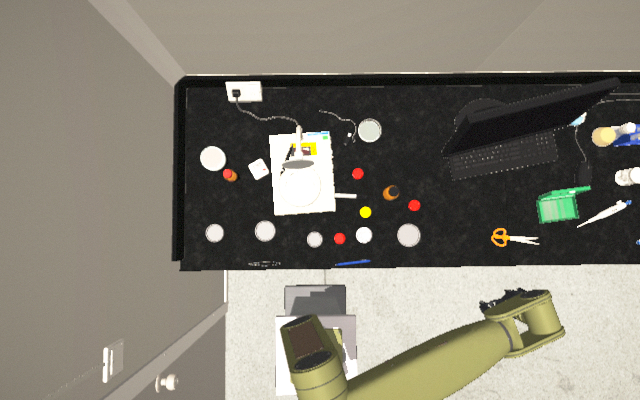

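View pics/wrist0.png

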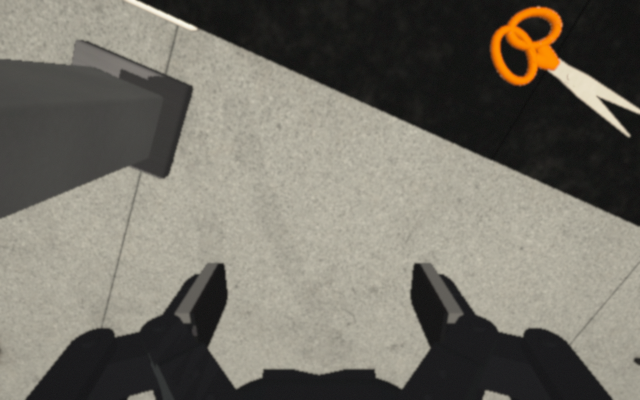

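Run:
```python
from h import *
f=load('top'); im=f['pixels']
cv2.imwrite('pics/top0c.png',cv2.resize(im[110:280,190:440],None,fx=3.2,fy=3.2,interpolation=cv2.INTER_CUBIC))
s=load('scene')['pixels']
cv2.imwrite('pics/scene0c.png',cv2.resize(s[180:350,200:450],None,fx=3.2,fy=3.2,interpolation=cv2.INTER_CUBIC))
C=cloud(f)
for u,v in [(364,235),(340,239),(358,173),(414,205),(365,212),(215,233),(265,231),(315,239),(408,235),(391,193),(230,175),(300,185),(290,205),(212,158),(370,130),(340,196),(259,169)]:
    print((u,v),C[v,u].round(3))
```

```text
(364, 235) [ 0.468 -0.186  0.111]
(340, 239) [ 0.453 -0.102  0.026]
(358, 173) [ 0.714 -0.178  0.031]
(414, 205) [ 0.584 -0.4    0.025]
(365, 212) [ 0.559 -0.204  0.024]
(215, 233) [0.483 0.396 0.003]
(265, 231) [0.489 0.195 0.012]
(315, 239) [ 0.454 -0.004  0.005]
(408, 235) [ 0.465 -0.379 -0.003]
(391, 193) [ 0.625 -0.293  0.102]
(230, 175) [0.703 0.317 0.092]
(300, 185) [0.638 0.045 0.28 ]
(290, 205) [0.588 0.092 0.057]
(212, 158) [0.776 0.396 0.056]
(370, 130) [ 0.896 -0.235  0.003]
(340, 196) [ 0.625 -0.106  0.013]
(259, 169) [0.738 0.218 0.013]
```

View pics/top0c.png

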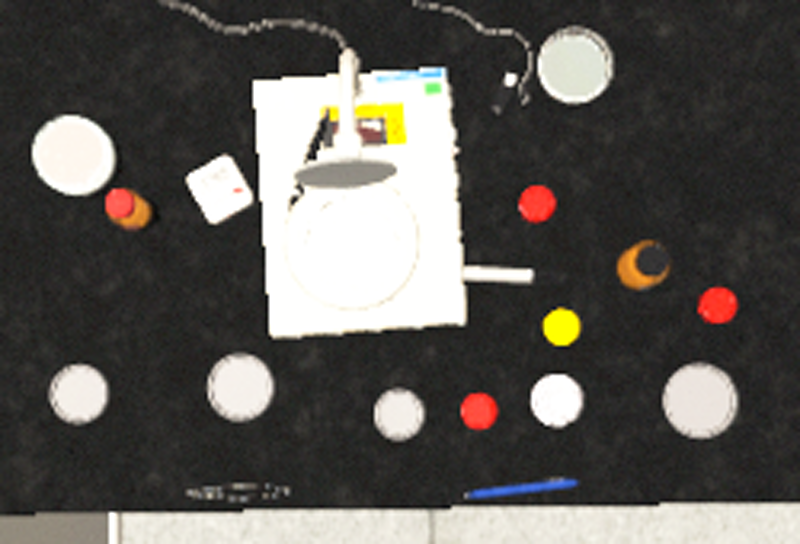

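View pics/scene0c.png

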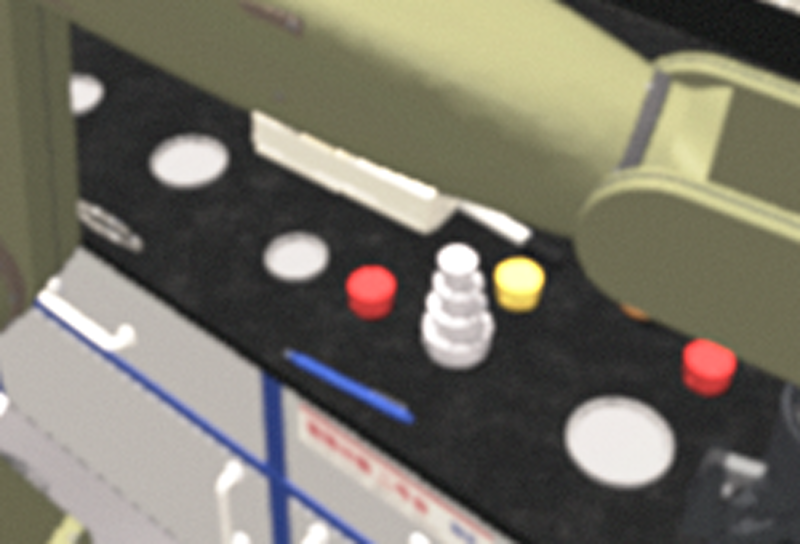

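The top view shows four grey-white rings: (215,233), (265,231), (315,239) and (408,235). The white stack is at (364,235). These could be mistaken for the parts:
- **Red tins:** (340,239), (358,173) and (414,205).
- **Yellow tin:** (365,212).
- **White dish:** (212,158).
- **Petri dish:** (370,130).
- **Red-capped bottle:** (230,175), against the black-capped one at (391,193).

Next I'll measure the sizes and centres.

Run:
```python
from h import *
f=load('top'); g=cv2.cvtColor(f['pixels'],cv2.COLOR_BGR2GRAY)
def blob(u,v,r,h,thr=110):
    m=np.zeros_like(g); sub=g[v-r:v+r+1,u-r:u+r+1]; 
    S=cv2.resize(sub,None,fx=8,fy=8,interpolation=cv2.INTER_CUBIC)
    _,b=cv2.threshold(S,thr,255,0)
    cs,_=cv2.findContours(b,0,1); c=max(cs,key=cv2.contourArea)
    (x,y),(a,bb),an=cv2.fitEllipse(c); cu,cv_=(x+.5)/8-.5+u-r,(y+.5)/8-.5+v-r
    P=ray_z(f,cu,cv_,h); R,t=w2c(f); d=(R@P+t)[2]
    print((u,v),P.round(4),'dia mm',round(a/8*d/f['K'][0,0]*1e3,1),round(bb/8*d/f['K'][0,0]*1e3,1))
for u,v,h in [(215,233,.008),(265,231,.008),(315,239,.008),(408,235,.008)]: blob(u,v,16,h)
blob(364,235,14,.028)
g=f['pixels'][:,:,2]
for u,v in [(340,239),(365,212)]: blob(u,v,9,.028)
g=cv2.cvtColor(f['pixels'],cv2.COLOR_BGR2GRAY)
blob(300,187,26,.283,235)
w=f['pixels'];cv2.imwrite('pics/stk.png',cv2.resize(w[205:265,330:400],None,fx=8,fy=8,interpolation=cv2.INTER_CUBIC))
```

```text
(215, 233) [0.4849 0.3981 0.008 ] dia mm 72.7 74.2
(265, 231) [0.4904 0.1972 0.008 ] dia mm 83.0 84.3
(315, 239) [ 4.54e-01 -3.00e-04  8.00e-03] dia mm 62.9 63.8
(408, 235) [ 0.4658 -0.3774  0.008 ] dia mm 92.7 94.6
(364, 235) [ 0.4691 -0.1951  0.028 ] dia mm 65.5 66.2
(340, 239) [ 0.457  -0.0991  0.028 ] dia mm 46.5 47.0
(365, 212) [ 0.5596 -0.2033  0.028 ] dia mm 47.1 47.9
(300, 187) [0.6292 0.0445 0.283 ] dia mm 193.1 208.5
```

View pics/stk.png

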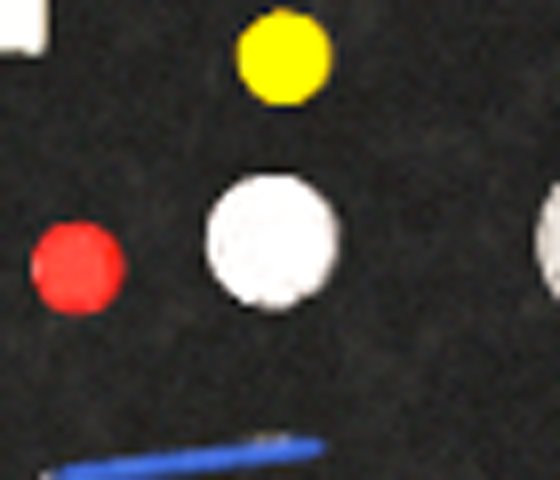

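{"fn": "arm_command", "kwargs": {"plan": [[[0, 0, 0], [0, 0, -0.9], -1], [[0, 0, 0], [0, 0, -0.9], -1], [[0, 0, 0], [0, 0, -0.9], -1], [[0, 0, 0], [0, 0, -0.9], -1], [[0, 0, 0], [0, 0, -0.9], -1]], "force": 40}}

```text
t: 0.65
position: [0.2541, -0.5981, 0.4042]
orientation: [-180.0, -0.0, 45.7]
ft_force: [-0.3, -0.4, -0.7]
finger_gap: 0.0851
```

{"fn": "arm_command", "kwargs": {"plan": [[[0, 0, 0], [0, 0, -0.9], -1], [[0, 0, 0], [0, 0, -0.9], -1], [[0, 0, 0], [0, 0, -0.9], -1], [[0, 0, 0], [0, 0, -0.9], -1], [[0, 0, 0], [0, 0, -0.9], -1]]}}

```text
t: 1.15
position: [0.2541, -0.5981, 0.4042]
orientation: [-180.0, -0.0, 68.2]
ft_force: [-0.1, -1.0, 1.3]
finger_gap: 0.0854
```

{"fn": "arm_command", "kwargs": {"plan": [[[0, 0, 0], [0, 0, -0.9], -1], [[0, 0, 0], [0, 0, -0.9], -1], [[0, 0, 0], [0, 0, -0.9], -1], [[0, 0, 0], [0, 0, -0.9], -1], [[0, 0, 0], [0, 0, -0.8], -1]]}}

```text
t: 1.65
position: [0.2541, -0.5981, 0.4042]
orientation: [-180.0, -0.0, 90.2]
ft_force: [-0.2, 0.1, -0.5]
finger_gap: 0.0857
```

The trays separate cleanly by size: XL (408,235), L (265,231), M (215,233), S (315,239). The crop shows one white stack at (364,235), with red and yellow look-alikes beside it. I'll move the wrist camera over the stack.

{"fn": "arm_command", "kwargs": {"plan": [[[0.9, 0.6, 0], [0, 0, 0], -1], [[0.9, 0.6, 0], [0, 0, 0], -1], [[0.9, 0.6, 0], [0, 0, 0], -1], [[0.9, 0.6, 0], [0, 0, 0], -1], [[0.9, 0.6, 0], [0, 0, 0], -1]]}}

```text
t: 2.15
position: [0.3446, -0.462, 0.4043]
orientation: [-180.0, -0.0, 90.0]
ft_force: [-0.0, 0.4, 0.3]
finger_gap: 0.0855
```

{"fn": "arm_command", "kwargs": {"plan": [[[0.9, 0.6, 0], [0, 0, 0], -1], [[0.9, 0.6, 0], [0, 0, 0], -1], [[0.9, 0.6, 0], [0, 0, 0], -1], [[0.9, 0.6, 0], [0, 0, 0], -1], [[0.9, 0.6, 0], [0, 0, 0], -1]]}}

```text
t: 2.65
position: [0.4345, -0.3269, 0.4044]
orientation: [-180.0, -0.0, 90.0]
ft_force: [0.0, -0.6, -0.5]
finger_gap: 0.0852
```

{"fn": "arm_command", "kwargs": {"plan": [[[0.9, 0.6, 0], [0, 0, 0], -1], [[0.9, 0.6, 0], [0, 0, 0], -1], [[0, 0, 0], [0, 0, 0], -1]]}}

```text
t: 2.95
position: [0.4713, -0.2716, 0.4044]
orientation: [180.0, -0.1, 90.3]
ft_force: [-0.0, -0.0, -0.8]
finger_gap: 0.0851
```

Run:
```python
from h import *
f=grab('wrist'); cv2.imwrite('pics/w1.png',f['pixels']); R,t=w2c(f); print((-R.T@t).round(4)); print(R.round(3)); s=status.read_state(); print(s['position'],s['orientation'])
g=grab('scene'); cv2.imwrite('pics/s1.png',cv2.resize(g['pixels'][180:350,200:450],None,fx=3.2,fy=3.2,interpolation=cv2.INTER_CUBIC))
```

```text
[ 0.4697 -0.1874  0.3733]
[[ 1.     0.006 -0.001]
 [ 0.005 -0.946  0.324]
 [ 0.001 -0.324 -0.946]]
[ 0.47065068 -0.27281861  0.40440619] [-1.79966885e+02 -9.47196802e-03  9.02003871e+01]
```

View pics/w1.png

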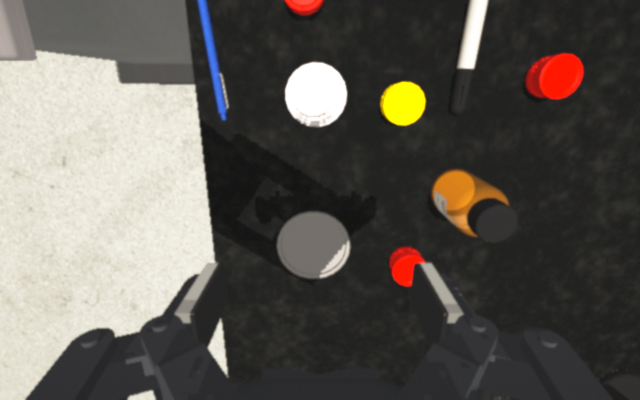

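View pics/s1.png

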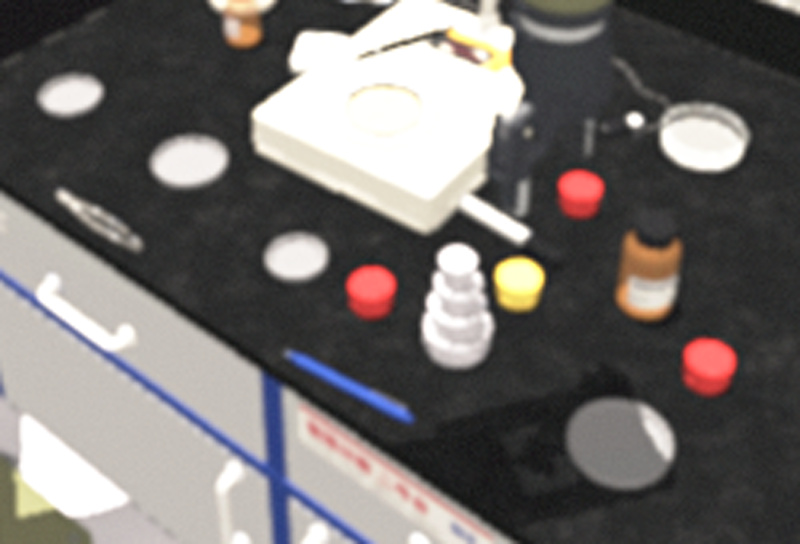

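Run:
```python
from h import *
f=load('wrist'); c=f['pixels'][50:140,270:370].astype(float); print(c.max())
c=np.clip((c-190)/(65)*255,0,255).astype(np.uint8)
c2=f['pixels'][50:140,270:370]
cv2.imwrite('pics/w1c.png',np.hstack([cv2.resize(x,(400,360),interpolation=cv2.INTER_CUBIC) for x in (c,c2)]))
z=cloud(f)[50:140:6,270:370:6]
print((z[...,2]*1000).round().astype(int))
g=load('scene'); c=g['pixels'][250:300,325:365]; cl=np.clip((c.astype(float)-100)/155*255,0,255).astype(np.uint8); cv2.imwrite('pics/s1c.png',cv2.resize(cl,None,fx=10,fy=10,interpolation=cv2.INTER_CUBIC))
```

```text
255.0
[[  0  -1   1  -2   0   0  -1  -1  -2  -2  -2   1   0  -1   1  -2   0]
 [  0   0   0  -1   0  -1   0   0   2   1   0   0  -1  -1   0   1  -2]
 [ -1   1   0   1   0   0  -1  -1   1  -1  -1  -1   0   0  -1   0   0]
 [  0   0  -1  -1  -1  27  55  55  55  56  28  -1   0   0   0   0   0]
 [ -2   1  -1  -1  28  83 113 111 110  83  55  27   0  -1  -1   1   1]
 [  0  -1   0   0  82 112 110 111 110 111  83  54  27   0   0  -1  -1]
 [  0  -1  -1  56 111 110 110 110 110 110 112  83  26  -1   0   2   0]
 [  0   1   0  55 111 111 110 109 110 111 111  83  27  -2  -1  -1  -1]
 [  1  -2  -1  55 111 110 109 109 110 111 111  83  27  -1   0  -1   0]
 [  1   0  -1  56 111 110 110 110 110 109 112  83  26   1   0   0  -1]
 [ -2   0   1   0  55 111 112 109 109 111  82  55   0   0   0   0  -1]
 [  0   0   1   0  28  55  82  81  82  83  54  28   0   0   0   0   0]
 [  1  -1  -1  -1   1   0  28  54  55  28  27  -1   0   0   0  -1   0]
 [  0   0   0   0  -2   1   0  -1  -1 373  -1 373  -1  -1   1   0   0]
 [  0   1  -1  -1   0   0   0   0  -1   0  -1   0   0   0   0  -2   1]]
```

View pics/w1c.png

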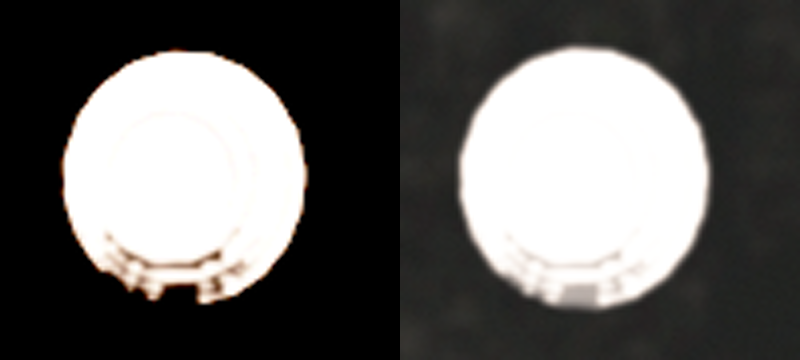

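View pics/s1c.png

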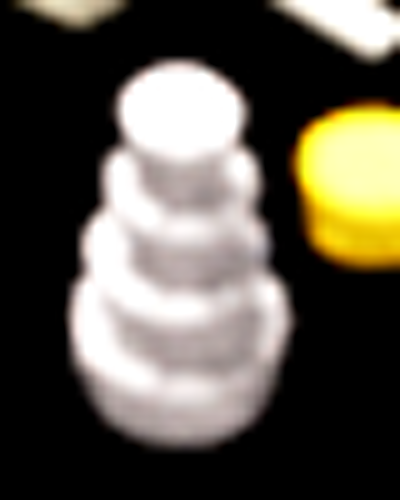

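```bash
cat >> h.py <<'E'
def layers(f,tops,box):
    C=cloud(f).reshape(-1,3); C=C[(abs(C[:,0]-box[0])<.05)&(abs(C[:,1]-box[1])<.05)]
    out={}
    for n,h,d in tops:
        P=C[abs(C[:,2]-h)<.006][:,:2].astype(np.float32)
        if len(P)<20: print(n,'few',len(P)); continue
        (x,y),r=cv2.minEnclosingCircle(P)
        H=cv2.convexHull(P)[:,0].astype(float)
        from scipy.optimize import least_squares
        s=least_squares(lambda c:np.hypot(H[:,0]-c[0],H[:,1]-c[1])-d/2,[x,y],loss='soft_l1',f_scale=.0005)
        print(n,'enc',round(x,4),round(y,4),'dia',round(2e3*r,1),'fit',s.x.round(4),'rms',round(1e3*np.sqrt(np.mean(s.fun**2)),2),'n',len(P))
E
python3 - <<'E'
from h import *
f=load('wrist')
layers(f,[('s',.112,.032),('m',.084,.042),('l',.056,.052),('xl',.028,.062)],(.469,-.19))
C=cloud(f); 
for n,(u,v) in dict(yellow=(403,103),red=(300,5)).items(): print(n,C[v,u].round(3))
layers(f,[('yel',.028,.042)],(.56,-.204))
E
```

```text
s enc 0.4647 -0.1928 dia 32.0 fit [ 0.4647 -0.1929] rms 0.39 n 1371
m enc 0.4654 -0.194 dia 42.0 fit [ 0.4653 -0.1939] rms 0.47 n 555
l enc 0.4651 -0.1942 dia 51.8 fit [ 0.4651 -0.1942] rms 0.5 n 552
xl enc 0.4662 -0.1954 dia 62.0 fit [ 0.4663 -0.1954] rms 0.42 n 515
yellow [ 0.556 -0.202  0.026]
red [ 0.452 -0.114  0.026]
yel enc 0.557 -0.2032 dia 42.6 fit [ 0.557  -0.2034] rms 0.45 n 1357
```

Run:
```python
from h import *
f=load('wrist'); C=cloud(f)
s=status.read_state(); print(s['position'])
for u,v in [(212,272),(208,285),(205,295),(200,310),(428,272),(432,285),(436,295),(440,310),(222,280),(418,280)]: print(u,v,C[v,u].round(4))
m=(C[...,2]>.15)&(C[...,2]<.35); P=C[m]
lo=P[P[:,2]<P[:,2].min()+.006]; print(P[:,2].min())
for side in (P[P[:,0]<.47],P[P[:,0]>.47]):
    q=side[side[:,2]<.26]; print('x',np.percentile(q[:,0],[0,2,50,98,100]).round(4),'y',np.percentile(q[:,1],[0,50,100]).round(4),'z',np.percentile(q[:,2],[0,1,50]).round(4),len(q))
```

```text
[ 0.4701855  -0.27371119  0.40438621]
212 272 [ 0.4258 -0.2602  0.256 ]
208 285 [ 0.4269 -0.2607  0.2646]
205 295 [ 0.4272 -0.2618  0.2695]
200 310 [ 0.4272 -0.2639  0.2755]
428 272 [ 0.5154 -0.2598  0.2559]
432 285 [ 0.5141 -0.2599  0.265 ]
436 295 [ 0.5136 -0.2602  0.2711]
440 310 [ 0.5128 -0.2614  0.2781]
222 280 [ 0.4273 -0.2685  0.2491]
418 280 [ 0.5125 -0.2651  0.2535]
0.24295113392793086
x [0.4133 0.4145 0.4272 0.4277 0.428 ] y [-0.2831 -0.2651 -0.2597] z [0.243  0.2442 0.2537] 916
x [0.5122 0.5124 0.5129 0.5254 0.5264] y [-0.2827 -0.2644 -0.2593] z [0.2431 0.2442 0.2537] 913
```

{"fn": "arm_command", "kwargs": {"plan": [[[0.9, -0.06, 0], [0, 0, 0], -1], [[0.9, -0.06, 0], [0, 0, 0], -1], [[0.85, -0.06, 0.3], [0, 0, 0], -1], [[0, 0, 0.8], [0, 0, 0], -0.2], [[0, 0, 0.5], [0, 0, 0], -0.2]]}}

```text
t: 3.55
position: [0.4639, -0.1949, 0.3553]
orientation: [-179.9, -0.0, 90.0]
ft_force: [-0.7, 0.7, 0.0]
finger_gap: 0.0589
```

Run:
```python
from h import *
s=status.read_state(); print(s['position'],s['orientation'],s['finger_gap'])
f=grab('wrist'); cv2.imwrite('pics/w2.png',f['pixels']);layers(f,[('s',.112,.032),('m',.084,.042)],(.465,-.194))
C=cloud(f);P=C.reshape(-1,3); P=P[(P[:,2]>.17)&(P[:,2]<.2)]
for q in (P[P[:,0]<.465],P[P[:,0]>.465]): print(np.percentile(q[:,0],[1,50,99]).round(4),np.percentile(q[:,1],[1,99]).round(4),q[:,2].min().round(4))
```

```text
[ 0.46387032 -0.1949108   0.35532103] [-1.79936630e+02 -8.93126932e-03  8.99940805e+01] 0.05891500737396966
s enc 0.4647 -0.1926 dia 32.4 fit [ 0.4647 -0.1926] rms 0.31 n 1519
m enc 0.4656 -0.1937 dia 41.9 fit [ 0.4654 -0.194 ] rms 0.41 n 666
[0.4201 0.4327 0.4332] [-0.205  -0.1832] 0.1865
[0.4917 0.4922 0.505 ] [-0.2053 -0.1832] 0.1855
```

View pics/w2.png

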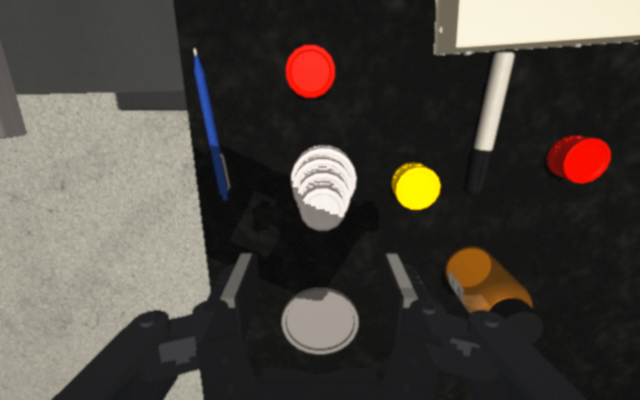

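The wrist view shows the stack at (322,190), between the finger pads at (237,265) and (400,265), and the pads are within about 2 mm of centred. I'll descend and grip the smallest tin.

{"fn": "arm_command", "kwargs": {"plan": [[[0.05, 0.04, 0.9], [0, 0, 0], -0.2], [[0, 0, 0.9], [0, 0, 0], -0.2], [[0, 0, 0.8], [0, 0, 0], -0.2], [[0, 0, 0.35], [0, 0, 0], -0.2], [[0, 0, 0], [0, 0, 0], -0.2]]}}

```text
t: 4.1
position: [0.4652, -0.1936, 0.2666]
orientation: [-179.8, -0.1, 90.0]
ft_force: [-0.8, -0.5, 0.9]
finger_gap: 0.0512
```

Run:
```python
from h import *
s=status.read_state(); print(s['position'],s['ft_force'],s['finger_gap'])
f=grab('wrist'); cv2.imwrite('pics/w3.png',f['pixels']);layers(f,[('s',.112,.032),('m',.084,.042)],(.465,-.194))
C=cloud(f);P=C.reshape(-1,3); P=P[(P[:,2]>.06)&(P[:,2]<.125)&(abs(P[:,1]+.193)<.015)&(abs(P[:,0]-.465)>.022)&(abs(P[:,0]-.465)<.045)]
for q in (P[P[:,0]<.465],P[P[:,0]>.465]): print(np.percentile(q[:,0],[1,50,99]).round(4),np.percentile(q[:,1],[1,99]).round(4),q[:,2].min().round(4))
```

```text
[ 0.4651664  -0.1936309   0.26658259] [-0.78154345 -0.48825633  0.85643855] 0.05122032324953892
s enc 0.4635 -0.1873 dia 79.2 fit [ 0.4601 -0.1923] rms 17.69 n 4902
m enc 0.4656 -0.1936 dia 42.2 fit [ 0.4656 -0.1939] rms 0.29 n 1637
[0.4244 0.4361 0.438 ] [-0.2038 -0.1817] 0.0958
[0.4888 0.4908 0.5024] [-0.2038 -0.1817] 0.0952
```

View pics/w3.png

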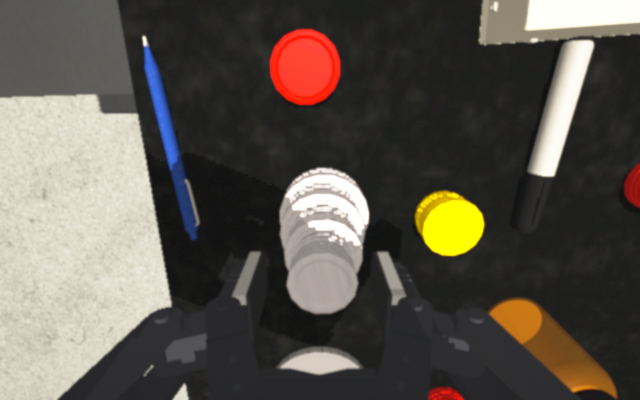

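{"fn": "arm_command", "kwargs": {"plan": [[[0, 0, 0], [0, 0, 0], 1], [[0, 0, 0], [0, 0, 0], 1], [[0, 0, 0], [0, 0, 0], 1], [[0, 0, 0], [0, 0, 0], 1]], "force": 35}}

```text
t: 4.55
position: [0.4665, -0.1936, 0.2701]
orientation: [179.8, 0.1, 90.0]
ft_force: [-1.7, -0.8, 6.6]
finger_gap: 0.0304
```

{"fn": "arm_command", "kwargs": {"plan": [[[0, 0, 0], [0, 0, 0], 1], [[0, 0, -0.1], [0, 0, 0], 1], [[0, 0, -0.4], [0, 0, 0], 1], [[0, 0, -0.5], [0, 0, 0], 1]]}}

```text
t: 4.95
position: [0.4654, -0.1928, 0.2981]
orientation: [-179.9, -0.1, 90.0]
ft_force: [0.1, 0.7, -0.6]
finger_gap: 0.0305
```

Run:
```python
from h import *
s=status.read_state(); print(s['position'],s['ft_force'],s['finger_gap'])
f=grab('wrist'); cv2.imwrite('pics/w4.png',f['pixels']);layers(f,[('s',.142,.032),('m',.084,.042),('l',.056,.052)],(.465,-.194))
```

```text
[ 0.46540878 -0.19282027  0.29813531] [ 0.13705353  0.70392913 -0.64439529] 0.030511431264751802
s enc 0.4639 -0.1861 dia 58.0 fit [ 0.4693 -0.1904] rms 9.4 n 4398
m enc 0.466 -0.1934 dia 42.3 fit [ 0.4657 -0.1939] rms 0.35 n 1895
l enc 0.4651 -0.194 dia 52.3 fit [ 0.4652 -0.1943] rms 0.32 n 1126
```

View pics/w4.png

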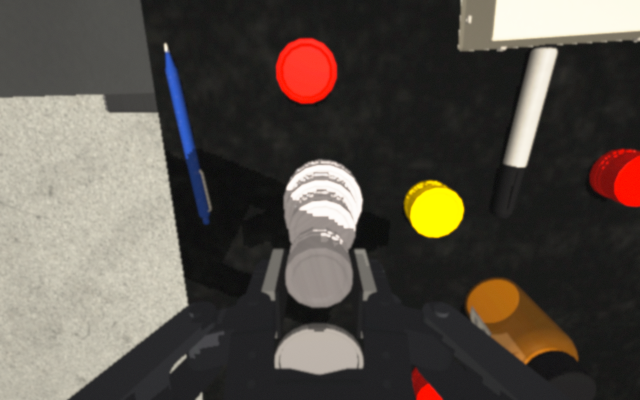

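The wrist view shows the small tin at (320,275) held between the pads, gap 30.5 mm, clear of the rest of the stack. I'll carry it to the small tray.

{"fn": "arm_command", "kwargs": {"plan": [[[0.9, -0.06, 0], [0, 0, 0], 1], [[0.9, -0.06, 0], [0, 0, 0], 1], [[0.9, -0.06, 0], [0, 0, 0], 1], [[0.9, -0.06, 0], [0, 0, 0], 1], [[0.9, -0.06, 0.4], [0, 0, 0], 1]]}}

```text
t: 5.5
position: [0.4575, -0.0573, 0.2887]
orientation: [179.7, 0.1, 90.0]
ft_force: [0.4, 0.4, -0.7]
finger_gap: 0.0308
```

{"fn": "arm_command", "kwargs": {"plan": [[[0.9, -0.08, 0.6], [0, 0, 0], 1], [[0.9, -0.08, 0.8], [0, 0, 0], 1], [[0.1, 0, 0.6], [0, 0, 0], 1], [[0, 0, 0], [0, 0, 0], 1]]}}

```text
t: 5.9
position: [0.4507, -0.0002, 0.2242]
orientation: [-179.7, -0.0, 90.1]
ft_force: [-0.7, -1.3, -1.2]
finger_gap: 0.0307
```

Run:
```python
from h import *
s=status.read_state(); print(s['position'],s['ft_force'],s['finger_gap'])
f=grab('wrist'); cv2.imwrite('pics/w5.png',f['pixels']);g=grab('scene');cv2.imwrite('pics/s5.png',cv2.resize(g['pixels'][180:350,200:450],None,fx=3,fy=3,interpolation=cv2.INTER_CUBIC))
```

```text
[ 4.50655082e-01 -1.51978783e-04  2.24194232e-01] [-0.69494719 -1.2670968  -1.1589886 ] 0.030724512491700332
```

View pics/w5.png

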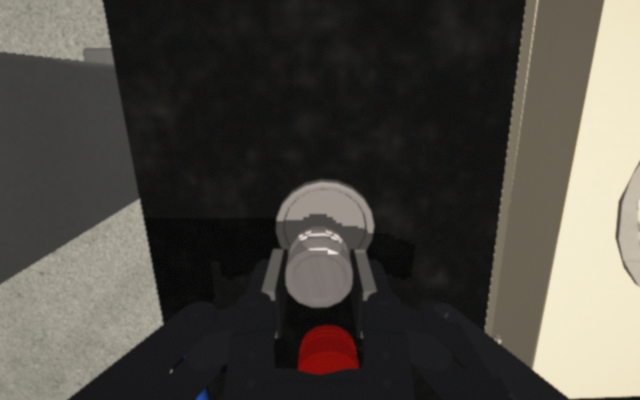

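View pics/s5.png

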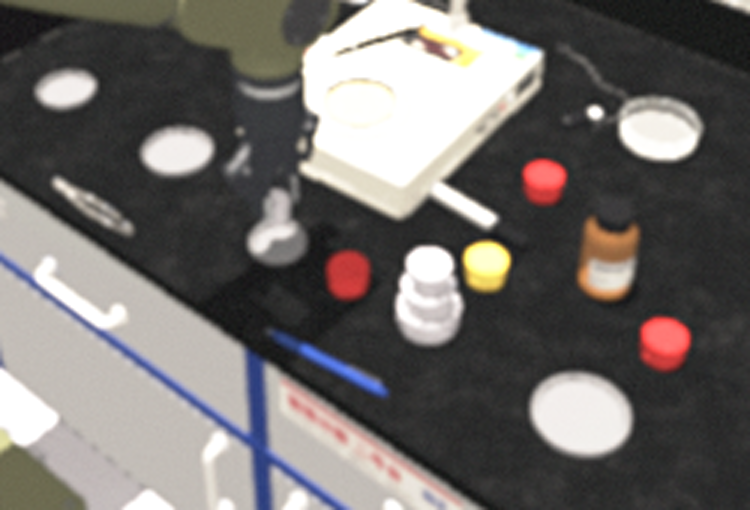

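```bash
cat >> h.py <<'E'
def held(f,u,v,r=8):
    C=cloud(f); p=C[v-r:v+r,u-r:u+r].reshape(-1,3); return np.median(p,0)
def ring(f,c,d,h=.008,tol=.0025):
    from scipy.optimize import least_squares
    C=cloud(f).reshape(-1,3); k=np.hypot(C[:,0]-c[0],C[:,1]-c[1]); P=C[(k<d/2+.012)&(abs(C[:,2]-h+.001)<tol)][:,:2].astype(np.float32)
    H=cv2.convexHull(P)[:,0].astype(float)
    s=least_squares(lambda q:np.hypot(H[:,0]-q[0],H[:,1]-q[1])-d/2,c,loss='soft_l1',f_scale=.0005)
    print('tray',s.x.round(4),'rms',round(1e3*np.sqrt(np.mean(s.fun**2)),2),len(P))
E
python3 - <<'E'
from h import *
f=load('wrist'); print(held(f,319,280).round(4)); ring(f,(.4515,0),.062)
C=cloud(f);p=held(f,319,280);P=C[235:315,280:360].reshape(-1,3); q=P[abs(P[:,2]-p[2])<.002][:,:2].astype(np.float32); print(cv2.minEnclosingCircle(q))
print('floor',C[215,325].round(4),'table',C[150,250].round(4))
E
```

```text
[4.486e-01 2.000e-04 6.410e-02]
tray [ 4.519e-01 -1.000e-04] rms 0.89 1549
((0.44910523295402527, 0.001580741605721414), 0.020357346162199974)
floor [0.4524 0.0073 0.0023] table [4.071e-01 4.810e-02 2.000e-04]
```

{"fn": "arm_command", "kwargs": {"plan": [[[-0.03, 0.08, 0.5], [0, 0, 0], 1], [[0, 0, 0.4], [0, 0, 0], 1], [[0, 0, 0.07], [0, 0, 0], 1], [[0, 0, 0], [0, 0, 0], 1]]}}

```text
t: 6.4
position: [0.4544, -0.0024, 0.1972]
orientation: [-180.0, -0.0, 90.0]
ft_force: [-0.7, 0.1, 0.1]
finger_gap: 0.0305
```

{"fn": "arm_command", "kwargs": {"plan": [[[0, 0, 0.06], [0, 0, 0], 1], [[0, 0, 0.0], [0, 0, 0], 1]]}}

```text
t: 6.6
position: [0.4545, -0.0022, 0.1957]
orientation: [180.0, 0.0, 90.0]
ft_force: [-0.2, -0.9, -0.2]
finger_gap: 0.0304
```

{"fn": "arm_command", "kwargs": {"plan": [[[0, 0, 0.06], [0, 0, 0], 1], [[0, 0, 0.06], [0, 0, 0], 1]]}}

```text
t: 6.8
position: [0.4545, -0.0021, 0.1919]
orientation: [180.0, 0.0, 90.0]
ft_force: [-0.4, 0.3, -1.2]
finger_gap: 0.0303
```

{"fn": "arm_command", "kwargs": {"plan": [[[0, 0, 0.05], [0, 0, 0], 1], [[0, 0, 0], [0, 0, 0], 1]]}}

```text
t: 7.0
position: [0.4542, -0.002, 0.1899]
orientation: [-180.0, -0.0, 90.0]
ft_force: [-0.2, 0.0, 0.7]
finger_gap: 0.0305
```

{"fn": "arm_command", "kwargs": {"plan": [[[0, 0, 0.04], [0, 0, 0], 1], [[0, 0, 0], [0, 0, 0], 1]]}}

```text
t: 7.2
position: [0.4545, -0.0021, 0.1892]
orientation: [180.0, -0.0, 90.0]
ft_force: [-0.4, 1.1, 1.6]
finger_gap: 0.0302
```

Run:
```python
from h import *
s=status.read_state(); print(s['position'],s['ft_force'])
f=grab('wrist'); print(held(f,319,280).round(4))
```

```text
[ 0.45446638 -0.00205832  0.18919702] [-0.35073509  1.10854387  1.60582362]
[ 0.4532 -0.0017  0.029 ]
```

{"fn": "arm_command", "kwargs": {"plan": [[[0, 0, 0.03], [0, 0, 0], 1], [[0, 0, 0], [0, 0, 0], 1]]}}

```text
t: 7.45
position: [0.4546, -0.0021, 0.1891]
orientation: [-180.0, -0.0, 90.0]
ft_force: [-4.9, 0.8, 8.5]
finger_gap: 0.0302
```

{"fn": "arm_command", "kwargs": {"plan": [[[0, 0, 0], [0, 0, 0], 0.1], [[0, 0, 0], [0, 0, 0], -0.1], [[0, 0, 0], [0, 0, 0], -0.3], [[0, 0, -0.4], [0, 0, 0], -0.4], [[0, 0, -0.8], [0, 0, 0], -0.4]]}}

```text
t: 7.95
position: [0.4533, -0.0019, 0.2231]
orientation: [-179.7, -0.0, 90.0]
ft_force: [0.6, 0.5, -0.1]
finger_gap: 0.0597
```

{"fn": "arm_command", "kwargs": {"plan": [[[0, 0, -0.9], [0, 0, 0], -0.4], [[0, 0, -0.9], [0, 0, 0], -0.4], [[0, 0, -0.9], [0, 0, 0], -0.4], [[-0.4, 0, 0], [0, 0, 0], -0.4], [[-0.9, 0.06, 0], [0, 0, 0], -0.4]]}}

```text
t: 8.45
position: [0.4562, -0.0409, 0.3065]
orientation: [179.8, 0.0, 90.2]
ft_force: [-0.5, 0.1, -0.2]
finger_gap: 0.0597
```

Run:
```python
from h import *
s=status.read_state(); print(s['position'],s['ft_force'],s['finger_gap'])
f=grab('wrist'); cv2.imwrite('pics/w6.png',f['pixels']);ring(f,(.4515,0),.062);layers(f,[('s',.031,.032)],(.452,0))
```

```text
[ 0.45621212 -0.04087333  0.30650433] [-0.48206412  0.07059529 -0.19311748] 0.05965961775694118
tray [0.4518 0.    ] rms 0.37 1362
s enc 0.4532 -0.0008 dia 32.0 fit [ 0.4532 -0.0009] rms 0.35 n 1352
```

View pics/w6.png

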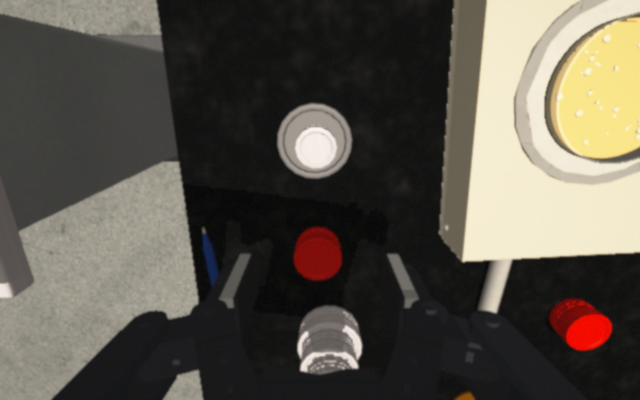

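The wrist view shows the small tin standing in its tray at (316,148), about 1.5 mm off centre and level with its lid at 0.031 m. Next is the second-smallest tin.

{"fn": "arm_command", "kwargs": {"plan": [[[-1, 0.06, 0], [0, 0, 0], -0.4], [[-1, 0.06, 0], [0, 0, 0], -0.4], [[-1, 0.06, 0], [0, 0, 0], -0.4], [[-1, 0.06, 0], [0, 0, 0], -0.4], [[-1, 0.06, 0], [0, 0, 0], -0.4]]}}

```text
t: 9.0
position: [0.4647, -0.1925, 0.3044]
orientation: [-179.9, -0.0, 90.0]
ft_force: [0.2, 0.2, -0.1]
finger_gap: 0.0597
```

{"fn": "arm_command", "kwargs": {"plan": [[[-0.1, 0, 0.4], [0, 0, 0], -0.4], [[0, 0, 0], [0, 0, 0], -0.4]]}}

```text
t: 9.2
position: [0.4642, -0.1944, 0.2906]
orientation: [-179.8, -0.1, 89.9]
ft_force: [-1.6, 0.6, -0.7]
finger_gap: 0.0596
```

```bash
cat >> h.py <<'E'
def fingers(f,s):
    x0,y0,z0=s['position']; P=cloud(f).reshape(-1,3); g=s['finger_gap']/2
    P=P[(P[:,2]>z0-.176)&(P[:,2]<z0-.15)&(abs(P[:,1]-y0)<.02)]
    a=P[(P[:,0]<x0-g+.004)&(P[:,0]>x0-g-.02)];b=P[(P[:,0]>x0+g-.004)&(P[:,0]<x0+g+.02)]
    print('fingers inner',np.percentile(a[:,0],98).round(4),np.percentile(b[:,0],2).round(4),'mid',round((np.percentile(a[:,0],98)+np.percentile(b[:,0],2))/2,4),'y',np.mean(np.percentile(P[:,1],[1,99])).round(4),'tipz',np.percentile(P[:,2],1).round(4))
E
python3 - <<'E'
from h import *
s=status.read_state(); print(s['position'],s['ft_force'],s['finger_gap'])
f=grab('wrist'); cv2.imwrite('pics/w7.png',f['pixels']);fingers(f,s);layers(f,[('m',.084,.042),('l',.056,.052),('xl',.028,.062)],(.465,-.194))
E
```

```text
[ 0.46416057 -0.19438251  0.29059605] [-1.56082015  0.62458154 -0.69743043] 0.0595731712582315
fingers inner 0.4326 0.4919 mid 0.4623 y -0.1934 tipz 0.1224
m enc 0.4657 -0.1939 dia 42.4 fit [ 0.4656 -0.1939] rms 0.24 n 3547
l enc 0.4651 -0.1939 dia 51.8 fit [ 0.4652 -0.1944] rms 0.24 n 1195
xl enc 0.4666 -0.1947 dia 62.3 fit [ 0.4665 -0.1954] rms 0.25 n 1006
```

{"fn": "arm_command", "kwargs": {"plan": [[[0, 0.1, 0.8], [0, 0, 0], -0.4], [[0, 0, 0.7], [0, 0, 0], -0.4], [[0, 0, 0.2], [0, 0, 0], -0.4], [[0, 0, 0], [0, 0, 0], -0.4]]}}

```text
t: 9.65
position: [0.4677, -0.193, 0.241]
orientation: [-179.9, -0.1, 90.1]
ft_force: [1.2, 0.2, -0.4]
finger_gap: 0.0594
```

{"fn": "arm_command", "kwargs": {"plan": [[[0, 0, 0], [0, 0, 0], -0.15], [[0, 0, 0], [0, 0, 0], 0.0], [[0, 0, 0], [0, 0, 0], 0.2], [[0, 0, 0], [0, 0, 0], 1], [[0, 0, 0], [0, 0, 0], 1]]}}

```text
t: 10.15
position: [0.4688, -0.1943, 0.2438]
orientation: [179.9, 0.1, 90.0]
ft_force: [-1.1, 1.0, 6.2]
finger_gap: 0.0402
```

{"fn": "arm_command", "kwargs": {"plan": [[[0, 0, 0], [0, 0, 0], 1], [[0, 0, -0.1], [0, 0, 0], 1], [[0, 0, -0.4], [0, 0, 0], 1], [[0, 0, -0.5], [0, 0, 0], 1], [[0, 0, 0], [0, 0, 0], 1]]}}

```text
t: 10.65
position: [0.4692, -0.1946, 0.2753]
orientation: [179.7, 0.2, 90.0]
ft_force: [0.5, -0.6, 0.1]
finger_gap: 0.0404
```

Run:
```python
from h import *
s=status.read_state(); print(s['position'],s['ft_force'],s['finger_gap'])
f=grab('wrist'); cv2.imwrite('pics/w8.png',f['pixels']);layers(f,[('l',.056,.052),('xl',.028,.062)],(.465,-.194))
print(held(f,320,270).round(4))
```

```text
[ 0.46915861 -0.19456939  0.27532777] [ 0.50950093 -0.57291844  0.13437232] 0.040412777110140026
l enc 0.4653 -0.1938 dia 51.9 fit [ 0.4653 -0.1943] rms 0.26 n 2722
xl enc 0.4666 -0.1949 dia 61.6 fit [ 0.4665 -0.1954] rms 0.32 n 1148
[ 0.4692 -0.1905  0.1135]
```

View pics/w8.png

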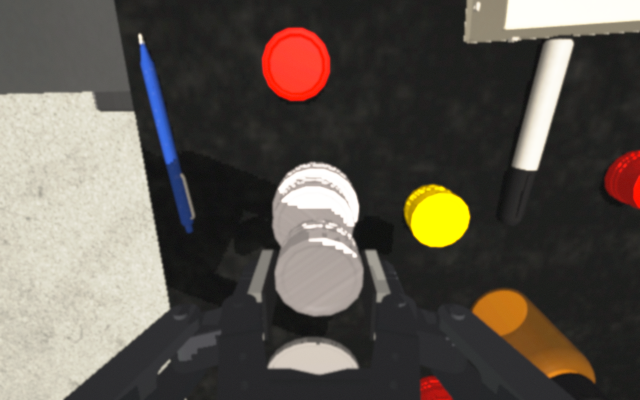

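The medium tin is held at (320,270) with a 40 mm gap, and L and XL have not moved. I'll carry it along in front of the counter at about x = 0.455.

{"fn": "arm_command", "kwargs": {"plan": [[[1, -0.1, 0], [0, 0, 0], 1], [[1, -0.1, 0], [0, 0, 0], 1], [[1, -0.1, 0], [0, 0, 0], 1], [[1, -0.1, 0], [0, 0, 0], 1], [[1, -0.1, 0], [0, 0, 0], 1]]}}

```text
t: 11.2
position: [0.4527, -0.0429, 0.2718]
orientation: [-180.0, -0.0, 90.0]
ft_force: [0.7, -0.1, -1.1]
finger_gap: 0.0405
```

{"fn": "arm_command", "kwargs": {"plan": [[[1, 0, 0], [0, 0, 0], 1], [[1, 0, 0], [0, 0, 0], 1], [[1, 0, 0], [0, 0, 0], 1], [[1, 0, 0], [0, 0, 0], 1], [[1, 0, 0], [0, 0, 0], 1]]}}

```text
t: 11.7
position: [0.4527, 0.1071, 0.2719]
orientation: [-180.0, 0.0, 90.0]
ft_force: [-0.2, -0.0, -0.5]
finger_gap: 0.0403
```

{"fn": "arm_command", "kwargs": {"plan": [[[1, 0, 0], [0, 0, 0], 1], [[1, 0, 0], [0, 0, 0], 1], [[1, 0, 0], [0, 0, 0], 1], [[1, 0, 0], [0, 0, 0], 1], [[1, 0.19, 0], [0, 0, 0], 1]]}}

```text
t: 12.2
position: [0.4581, 0.2571, 0.2716]
orientation: [-179.9, 0.0, 90.1]
ft_force: [0.8, 0.4, -0.7]
finger_gap: 0.0403
```

{"fn": "arm_command", "kwargs": {"plan": [[[1, 0.19, 0.2], [0, 0, 0], 1], [[1, 0.19, 0.3], [0, 0, 0], 1], [[1, 0.19, 0.4], [0, 0, 0], 1], [[1, 0.19, 0.4], [0, 0, 0], 1], [[0.75, 0, 0.2], [0, 0, 0], 1]]}}

```text
t: 12.7
position: [0.4814, 0.3998, 0.2254]
orientation: [-179.9, 0.1, 90.0]
ft_force: [0.0, -0.2, -1.4]
finger_gap: 0.0407
```

Run:
```python
from h import *
s=status.read_state(); print(s['position'],s['ft_force'],s['finger_gap'])
f=grab('wrist'); cv2.imwrite('pics/w9.png',f['pixels']);ring(f,(.4826,.398),.072); print(held(f,320,270).round(4))
```

```text
[0.48139461 0.39976826 0.22542918] [ 0.04006909 -0.21965139 -1.36587722] 0.04072779456939046
tray [0.4832 0.3986] rms 0.32 1745
[0.4804 0.4039 0.0636]
```

View pics/w9.png

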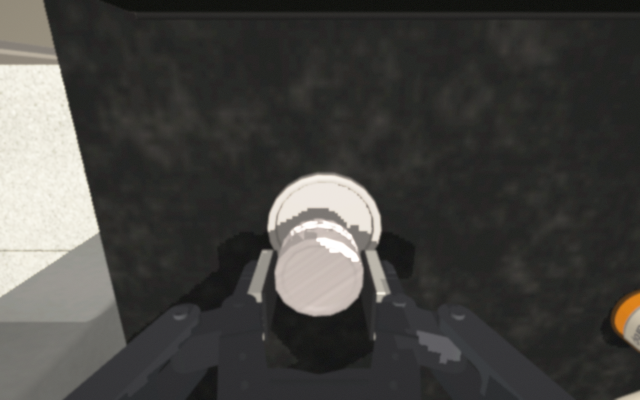

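{"fn": "arm_command", "kwargs": {"plan": [[[-0.03, 0.08, 0.5], [0, 0, 0], 1], [[0, 0, 0.4], [0, 0, 0], 1], [[0, 0, 0.05], [0, 0, 0], 1], [[0, 0, 0.05], [0, 0, 0], 1], [[0, 0, 0.03], [0, 0, 0], 1]]}}

```text
t: 13.25
position: [0.4841, 0.397, 0.1964]
orientation: [180.0, -0.0, 90.0]
ft_force: [0.4, 0.9, -0.7]
finger_gap: 0.0405
```

{"fn": "arm_command", "kwargs": {"plan": [[[0, 0, 0.04], [0, 0, 0], 1], [[0, 0, 0], [0, 0, 0], 1]]}}

```text
t: 13.45
position: [0.4841, 0.3975, 0.1955]
orientation: [180.0, -0.0, 90.0]
ft_force: [0.7, -0.2, -1.2]
finger_gap: 0.0401
```

{"fn": "arm_command", "kwargs": {"plan": [[[0, 0, 0.04], [0, 0, 0], 1], [[0, 0, 0], [0, 0, 0], 1]]}}

```text
t: 13.65
position: [0.4839, 0.3975, 0.1939]
orientation: [180.0, -0.0, 90.0]
ft_force: [0.1, 0.6, -1.4]
finger_gap: 0.0402
```

{"fn": "arm_command", "kwargs": {"plan": [[[0, 0, 0.05], [0, 0, 0], 1], [[0, 0, 0], [0, 0, 0], 1]]}}

```text
t: 13.85
position: [0.4838, 0.3975, 0.1921]
orientation: [-180.0, 0.0, 90.0]
ft_force: [0.2, 0.4, -0.7]
finger_gap: 0.0406
```

{"fn": "arm_command", "kwargs": {"plan": [[[0, 0, 0.04], [0, 0, 0], 1], [[0, 0, 0], [0, 0, 0], 1]]}}

```text
t: 14.05
position: [0.4838, 0.3975, 0.1909]
orientation: [-180.0, 0.0, 90.0]
ft_force: [0.6, -0.9, -0.3]
finger_gap: 0.0403
```

{"fn": "arm_command", "kwargs": {"plan": [[[0, 0, 0.03], [0, 0, 0], 1], [[0, 0, 0], [0, 0, 0], 1]]}}

```text
t: 14.25
position: [0.484, 0.3976, 0.1908]
orientation: [-180.0, 0.0, 90.0]
ft_force: [-3.7, -1.8, 3.3]
finger_gap: 0.0407
```

Contact at 3.3 N, so I'll release and lift.

{"fn": "arm_command", "kwargs": {"plan": [[[0, 0, 0], [0, 0, 0], 0.0], [[0, 0, 0], [0, 0, 0], -0.2], [[0, 0, 0], [0, 0, 0], -0.4], [[0, 0, -0.4], [0, 0, 0], -0.5], [[0, 0, -0.8], [0, 0, 0], -0.65]]}}

```text
t: 14.75
position: [0.4831, 0.397, 0.2247]
orientation: [-179.8, 0.2, 90.0]
ft_force: [-0.7, 0.0, 0.4]
finger_gap: 0.0707
```

{"fn": "arm_command", "kwargs": {"plan": [[[0, 0, -0.9], [0, 0, 0], -0.65], [[0, 0, -0.7], [0, 0, 0], -0.65], [[-1, -0.19, 0], [0, 0, 0], -0.65], [[-1, -0.19, 0], [0, 0, 0], -0.65], [[-1, -0.19, 0], [0, 0, 0], -0.65]]}}

```text
t: 15.25
position: [0.4667, 0.3068, 0.2755]
orientation: [179.9, -0.0, 90.1]
ft_force: [1.1, -0.8, 0.4]
finger_gap: 0.0704
```

Run:
```python
from h import *
s=status.read_state(); print(s['position'],s['ft_force'],s['finger_gap'])
f=grab('wrist'); cv2.imwrite('pics/w10.png',f['pixels']);ring(f,(.4826,.398),.072);layers(f,[('m',.031,.042)],(.483,.398))
```

```text
[0.46666854 0.30681958 0.27554504] [ 1.13482356 -0.77351958  0.44970792] 0.07043601071418262
tray [0.4831 0.3986] rms 0.34 2471
m enc 0.4826 0.3977 dia 41.9 fit [0.4825 0.3977] rms 0.38 n 3732
```

View pics/w10.png

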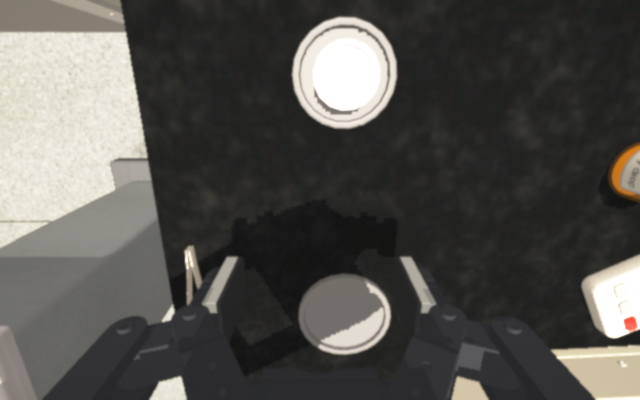

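The medium tin stands in its tray at (346,74), about 1 mm off centre. Back to the stack for the large tin.

{"fn": "arm_command", "kwargs": {"plan": [[[-1, -0.2, 0], [0, 0, 0], -0.65], [[-1, -0.2, 0], [0, 0, 0], -0.65], [[-1, 0, 0], [0, 0, 0], -0.65], [[-1, 0, 0], [0, 0, 0], -0.65], [[-1, 0, 0], [0, 0, 0], -0.65]]}}

```text
t: 15.8
position: [0.4548, 0.1566, 0.2752]
orientation: [179.9, -0.0, 90.0]
ft_force: [0.9, -1.1, 0.5]
finger_gap: 0.0706
```

{"fn": "arm_command", "kwargs": {"plan": [[[-1, 0, 0], [0, 0, 0], -0.65], [[-1, 0, 0], [0, 0, 0], -0.65], [[-1, 0, 0], [0, 0, 0], -0.65], [[-1, 0, 0], [0, 0, 0], -0.65], [[-1, 0, 0], [0, 0, 0], -0.65]]}}

```text
t: 16.3
position: [0.455, 0.0064, 0.2753]
orientation: [179.9, 0.0, 90.0]
ft_force: [-0.7, 0.2, 0.3]
finger_gap: 0.0706
```

{"fn": "arm_command", "kwargs": {"plan": [[[-1, 0, 0], [0, 0, 0], -0.65], [[-1, 0, 0], [0, 0, 0], -0.65], [[-1, 0, 0], [0, 0, 0], -0.65], [[-1, 0.2, 0], [0, 0, 0], -0.65], [[-1, 0.2, 0], [0, 0, 0], -0.65]]}}

```text
t: 16.8
position: [0.4671, -0.1438, 0.2753]
orientation: [179.9, 0.0, 90.0]
ft_force: [0.3, 0.7, 0.3]
finger_gap: 0.0705
```

{"fn": "arm_command", "kwargs": {"plan": [[[-1, 0, 0], [0, 0, 0], -0.65], [[-0.7, 0, 0], [0, 0, 0], -0.65], [[0, 0, 0], [0, 0, 0], -0.65]]}}

```text
t: 17.1
position: [0.4673, -0.1955, 0.2754]
orientation: [179.9, 0.1, 89.8]
ft_force: [-0.0, -0.0, 0.3]
finger_gap: 0.0708
```

Run:
```python
from h import *
s=status.read_state(); print(s['position'],s['ft_force'],s['finger_gap'])
f=grab('wrist'); cv2.imwrite('pics/w11.png',f['pixels']);fingers(f,s);layers(f,[('l',.056,.052),('xl',.028,.062)],(.465,-.194))
```

```text
[ 0.46728123 -0.19549773  0.27536302] [-0.02901117 -0.03969366  0.26119106] 0.07082092900711158
fingers inner 0.4313 0.5012 mid 0.4663 y -0.1951 tipz 0.1098
l enc 0.4649 -0.1944 dia 53.0 fit [ 0.4652 -0.1942] rms 0.28 n 4847
xl enc 0.4668 -0.1943 dia 61.7 fit [ 0.4665 -0.1954] rms 0.4 n 1147
```

View pics/w11.png

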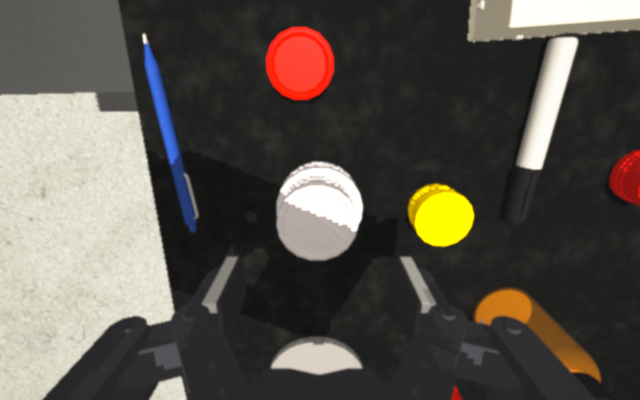

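{"fn": "arm_command", "kwargs": {"plan": [[[0.02, -0.03, 0.8], [0, 0, 0], -0.65], [[0, 0, 0.8], [0, 0, 0], -0.65], [[0, 0, 0.4], [0, 0, 0], -0.65], [[0, 0, 0.1], [0, 0, 0], -0.65], [[0, 0, 0], [0, 0, 0], -0.65]]}}

```text
t: 17.65
position: [0.4663, -0.1924, 0.2113]
orientation: [-180.0, -0.0, 90.1]
ft_force: [-0.7, 0.1, 0.4]
finger_gap: 0.0702
```

{"fn": "arm_command", "kwargs": {"plan": [[[0, 0, 0], [0, 0, 0], -0.4], [[0, 0, 0], [0, 0, 0], -0.3], [[0, 0, 0], [0, 0, 0], -0.1], [[0, 0, 0], [0, 0, 0], 1], [[0, 0, 0], [0, 0, 0], 1]]}}

```text
t: 18.15
position: [0.4668, -0.1932, 0.2127]
orientation: [179.9, 0.1, 90.0]
ft_force: [-1.5, 1.3, 6.0]
finger_gap: 0.0508
```

{"fn": "arm_command", "kwargs": {"plan": [[[0, 0, 0], [0, 0, 0], 1], [[0, 0, -0.1], [0, 0, 0], 1], [[0, 0, -0.5], [0, 0, 0], 1], [[0, 0, -0.9], [0, 0, 0], 1], [[0, 0, -0.5], [0, 0, 0], 1]]}}

```text
t: 18.65
position: [0.4665, -0.1931, 0.2737]
orientation: [179.9, 0.1, 90.0]
ft_force: [0.4, 0.3, -1.3]
finger_gap: 0.0505
```

Run:
```python
from h import *
s=status.read_state(); print(s['position'],s['ft_force'],s['finger_gap'])
f=grab('wrist'); cv2.imwrite('pics/w12.png',f['pixels']);layers(f,[('xl',.028,.062)],(.465,-.194))
print(held(f,320,270).round(4))
```

```text
[ 0.46650182 -0.19308127  0.27372428] [ 0.3872341   0.27913721 -1.30350892] 0.05048467388048376
xl enc 0.4665 -0.1948 dia 62.1 fit [ 0.4665 -0.1954] rms 0.33 n 3444
[ 0.4659 -0.187   0.115 ]
```

View pics/w12.png

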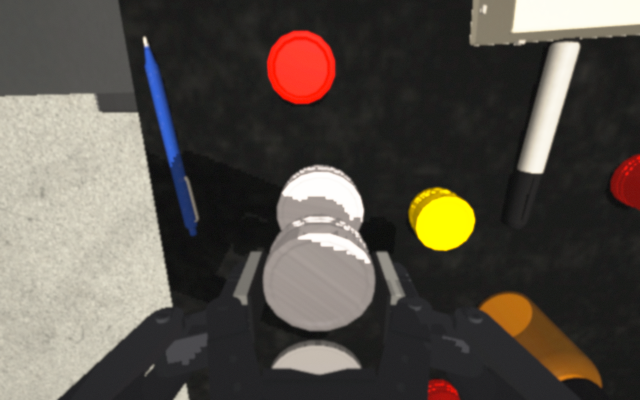

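{"fn": "arm_command", "kwargs": {"plan": [[[1, -0.12, 0], [0, 0, 0], 1], [[1, -0.12, 0], [0, 0, 0], 1], [[1, -0.12, 0], [0, 0, 0], 1], [[1, 0, 0], [0, 0, 0], 1], [[1, 0, 0], [0, 0, 0], 1]]}}

```text
t: 19.2
position: [0.4548, -0.0418, 0.2711]
orientation: [180.0, 0.0, 90.0]
ft_force: [1.2, -0.1, -1.8]
finger_gap: 0.0509
```

{"fn": "arm_command", "kwargs": {"plan": [[[1, 0, 0], [0, 0, 0], 1], [[1, 0, 0], [0, 0, 0], 1], [[1, 0, 0], [0, 0, 0], 1], [[1, 0, 0], [0, 0, 0], 1], [[1, 0, 0], [0, 0, 0], 1]]}}

```text
t: 19.7
position: [0.4548, 0.1083, 0.2711]
orientation: [180.0, 0.0, 90.0]
ft_force: [0.3, -0.8, -1.7]
finger_gap: 0.0504
```

{"fn": "arm_command", "kwargs": {"plan": [[[1, 0.36, 0], [0, 0, 0], 1], [[1, 0.36, 0.2], [0, 0, 0], 1], [[1, 0.36, 0.5], [0, 0, 0], 1], [[0.02, 0, 0.8], [0, 0, 0], 1], [[0, 0, 0], [0, 0, 0], 1]]}}

```text
t: 20.2
position: [0.4859, 0.198, 0.2226]
orientation: [-179.6, 0.1, 90.1]
ft_force: [-0.7, 0.5, -1.8]
finger_gap: 0.0503
```

Run:
```python
from h import *
s=status.read_state(); print(s['position'],s['ft_force'],s['finger_gap'])
f=grab('wrist'); cv2.imwrite('pics/w13.png',f['pixels']);ring(f,(.488,.197),.082); print(held(f,320,270).round(4))
```

```text
[0.4858753  0.19803255 0.22258978] [-0.73624351  0.54591366 -1.83841159] 0.050349847298641545
tray [0.4884 0.1976] rms 1.13 1995
[0.4839 0.2041 0.0638]
```

View pics/w13.png

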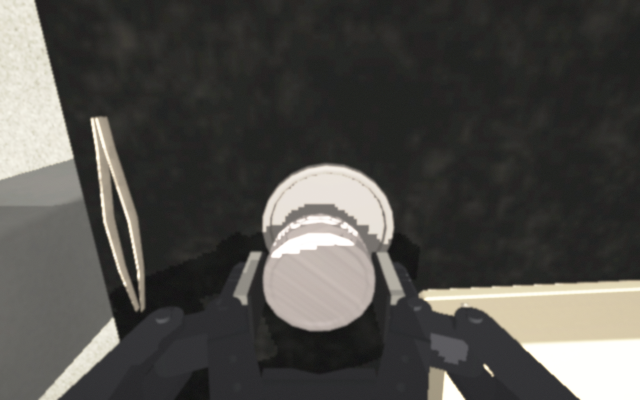

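{"fn": "arm_command", "kwargs": {"plan": [[[0, 0.1, 0.5], [0, 0, 0], 1], [[0, 0, 0.4], [0, 0, 0], 1], [[0, 0, 0.05], [0, 0, 0], 1], [[0, 0, 0.03], [0, 0, 0], 1], [[0, 0, 0.03], [0, 0, 0], 1]]}}

```text
t: 20.75
position: [0.4908, 0.1976, 0.1963]
orientation: [180.0, -0.0, 90.0]
ft_force: [-0.5, 0.1, -1.8]
finger_gap: 0.0501
```

Run:
```python
from h import *
f=load('wrist'); C=cloud(f); P=C.reshape(-1,3); P=P[(abs(P[:,2]-.057)<.004)&(P[:,0]>.53)&(P[:,1]<.3)]
print('box x min',np.percentile(P[:,0],[0.2,1,5]),'y max',np.percentile(P[:,1],[95,99,99.8]))
```

```text
box x min [0.55165597 0.55226133 0.55874724] y max [0.1589824  0.16030998 0.16089587]
```

{"fn": "arm_command", "kwargs": {"plan": [[[0, 0, 0.04], [0, 0, 0], 1], [[0, 0, 0], [0, 0, 0], 1]]}}

```text
t: 20.95
position: [0.4907, 0.1978, 0.195]
orientation: [180.0, -0.0, 90.0]
ft_force: [-1.2, -0.8, -2.0]
finger_gap: 0.0507
```

{"fn": "arm_command", "kwargs": {"plan": [[[0, 0, 0.04], [0, 0, 0], 1], [[0, 0, 0], [0, 0, 0], 1]]}}

```text
t: 21.15
position: [0.4906, 0.1978, 0.1936]
orientation: [180.0, -0.0, 90.0]
ft_force: [0.6, -0.5, -1.8]
finger_gap: 0.0506
```

{"fn": "arm_command", "kwargs": {"plan": [[[0, 0, 0.05], [0, 0, 0], 1], [[0, 0, 0.05], [0, 0, 0], 1], [[0, 0, 0], [0, 0, 0], 1]]}}

```text
t: 21.45
position: [0.4904, 0.1977, 0.1902]
orientation: [-180.0, 0.0, 90.0]
ft_force: [0.2, -0.3, -1.6]
finger_gap: 0.0505
```

{"fn": "arm_command", "kwargs": {"plan": [[[0, 0, 0.04], [0, 0, 0], 1], [[0, 0, 0], [0, 0, 0], 1]]}}

```text
t: 21.65
position: [0.4905, 0.1978, 0.1892]
orientation: [-180.0, 0.0, 90.0]
ft_force: [0.7, 0.2, -1.0]
finger_gap: 0.0505
```

{"fn": "arm_command", "kwargs": {"plan": [[[0, 0, 0.04], [0, 0, 0], 1], [[0, 0, 0], [0, 0, 0], 1]]}}

```text
t: 21.85
position: [0.4905, 0.1977, 0.188]
orientation: [-180.0, 0.0, 90.0]
ft_force: [-0.2, -0.2, -1.0]
finger_gap: 0.0508
```

{"fn": "arm_command", "kwargs": {"plan": [[[0, 0, 0.04], [0, 0, 0], 1], [[0, 0, 0], [0, 0, 0], 1]]}}

```text
t: 22.05
position: [0.4907, 0.1978, 0.1878]
orientation: [-180.0, 0.0, 90.0]
ft_force: [-3.9, -1.0, 5.0]
finger_gap: 0.0504
```

{"fn": "arm_command", "kwargs": {"plan": [[[0, 0, 0.03], [0, 0, 0], 1], [[0, 0, 0], [0, 0, 0], 1]]}}

```text
t: 22.25
position: [0.4908, 0.1979, 0.1878]
orientation: [-179.9, 0.0, 90.0]
ft_force: [-6.3, -2.4, 11.1]
finger_gap: 0.0503
```

{"fn": "arm_command", "kwargs": {"plan": [[[0, 0, -0.04], [0, 0, 0], -0.25], [[0, 0, 0], [0, 0, 0], -0.4], [[0, 0, 0], [0, 0, 0], -0.6], [[0, 0, -0.4], [0, 0, 0], -0.65], [[0, 0, -0.8], [0, 0, 0], -0.65]]}}

```text
t: 22.75
position: [0.4896, 0.1975, 0.2219]
orientation: [-179.7, 0.1, 90.0]
ft_force: [-0.2, -0.2, 0.8]
finger_gap: 0.0706
```

{"fn": "arm_command", "kwargs": {"plan": [[[0, -0.3, -0.8], [0, 0, 0], -0.8], [[-0.3, -0.3, -0.2], [0, 0, 0], -0.8], [[-1, -0.3, 0], [0, 0, 0], -0.8], [[-1, -0.3, 0], [0, 0, 0], -0.8], [[-1, 0, 0], [0, 0, 0], -0.8]]}}

```text
t: 23.25
position: [0.4537, 0.098, 0.2539]
orientation: [180.0, -0.0, 90.1]
ft_force: [0.4, -0.7, -0.9]
finger_gap: 0.077
```

Run:
```python
from h import *
s=status.read_state(); print(s['position'],s['ft_force'],s['finger_gap'])
f=grab('wrist'); cv2.imwrite('pics/w14.png',f['pixels']);ring(f,(.488,.198),.082);layers(f,[('l',.031,.052)],(.488,.198))
```

```text
[0.45371079 0.09802452 0.25387678] [ 0.44343223 -0.73371819 -0.87568721] 0.07704135784369849
tray [0.4885 0.1976] rms 1.67 2892
l enc 0.4893 0.1966 dia 52.1 fit [0.4894 0.1968] rms 0.24 n 7505
```

View pics/w14.png

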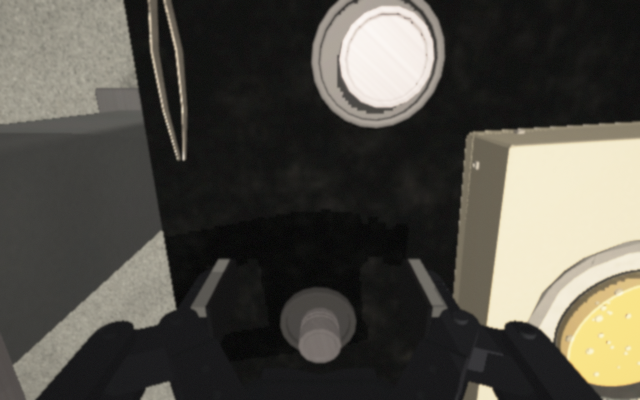

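The large tin is in its tray at (387,57), under 1.5 mm off centre, with the small tin still standing at (320,335). Now for the largest tin.

{"fn": "arm_command", "kwargs": {"plan": [[[-1, 0, 0], [0, 0, 0], -0.8], [[-1, 0, 0], [0, 0, 0], -0.8], [[-1, 0, 0], [0, 0, 0], -0.8], [[-1, 0, 0], [0, 0, 0], -0.8], [[-1, 0, 0], [0, 0, 0], -0.8]]}}

```text
t: 23.8
position: [0.4546, -0.0525, 0.2541]
orientation: [179.9, 0.0, 90.0]
ft_force: [0.7, 0.3, 0.5]
finger_gap: 0.077
```

{"fn": "arm_command", "kwargs": {"plan": [[[-1, 0, 0], [0, 0, 0], -0.8], [[-1, 0.15, 0], [0, 0, 0], -0.8], [[-1, 0.15, 0], [0, 0, 0], -0.8], [[-1, 0.15, 0], [0, 0, 0], -0.8], [[-0.78, 0, 0], [0, 0, 0], -0.8]]}}

```text
t: 24.3
position: [0.4686, -0.1964, 0.2543]
orientation: [179.9, 0.0, 90.0]
ft_force: [1.1, 0.4, 0.4]
finger_gap: 0.0766
```

Run:
```python
from h import *
s=status.read_state(); print(s['position'],s['ft_force'],s['finger_gap'])
f=grab('wrist'); cv2.imwrite('pics/w15.png',f['pixels']);fingers(f,s);layers(f,[('xl',.028,.062)],(.465,-.194))
```

```text
[ 0.46863031 -0.19640797  0.25428111] [1.0624937  0.36654149 0.40941761] 0.07655740999943005
fingers inner 0.4295 0.5058 mid 0.4676 y -0.196 tipz 0.0906
xl enc 0.4666 -0.1955 dia 62.7 fit [ 0.4665 -0.1953] rms 0.32 n 6476
```

View pics/w15.png

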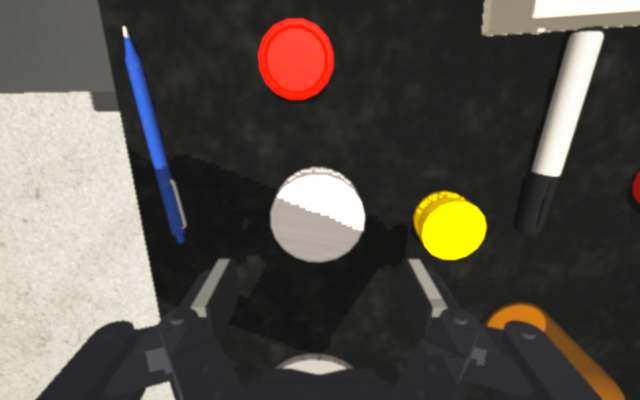

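{"fn": "arm_command", "kwargs": {"plan": [[[0.02, -0.04, 0.8], [0, 0, 0], -0.8], [[0, 0, 0.8], [0, 0, 0], -0.8], [[0, 0, 0.6], [0, 0, 0], -0.8], [[0, 0, 0.25], [0, 0, 0], -0.8], [[0, 0, 0], [0, 0, 0], -0.8]]}}

```text
t: 24.85
position: [0.4667, -0.1937, 0.1791]
orientation: [-179.9, -0.1, 90.0]
ft_force: [0.1, -0.7, -0.1]
finger_gap: 0.0767
```

{"fn": "arm_command", "kwargs": {"plan": [[[0, 0, 0], [0, 0, 0], -0.6], [[0, 0, 0], [0, 0, 0], -0.5], [[0, 0, 0], [0, 0, 0], -0.4], [[0, 0, 0], [0, 0, 0], 1], [[0, 0, 0], [0, 0, 0], 1]]}}

```text
t: 25.35
position: [0.4677, -0.1944, 0.1815]
orientation: [179.9, 0.1, 90.0]
ft_force: [-2.2, 2.0, 5.9]
finger_gap: 0.0604
```

{"fn": "arm_command", "kwargs": {"plan": [[[0, 0, 0], [0, 0, 0], 1], [[0, 0, -0.1], [0, 0, 0], 1], [[0, 0, -0.5], [0, 0, 0], 1], [[0, 0, -0.9], [0, 0, 0], 1], [[0, 0, 0], [0, 0, 0], 1]]}}

```text
t: 25.85
position: [0.4684, -0.1948, 0.2282]
orientation: [179.6, 0.2, 90.0]
ft_force: [0.4, -0.5, -1.3]
finger_gap: 0.0604
```

Run:
```python
from h import *
s=status.read_state(); print(s['position'],s['ft_force'],s['finger_gap'])
f=grab('wrist'); cv2.imwrite('pics/w16.png',f['pixels']);print(held(f,320,270).round(4)); ring(f,(.4635,-.378),.092)
```

```text
[ 0.46840991 -0.19479533  0.22822299] [ 0.39445529 -0.47994606 -1.31009164] 0.06042291704294569
[ 0.4684 -0.1869  0.0728]Traceback (most recent call last):
  File "<stdin>", line 3, in <module>
  File "h.py", line 33, in ring
    H=cv2.convexHull(P)[:,0].astype(float)
      ~~~~~~~~~~~~~~~~~^^^^^
TypeError: 'NoneType' object is not subscriptable
```

View pics/w16.png

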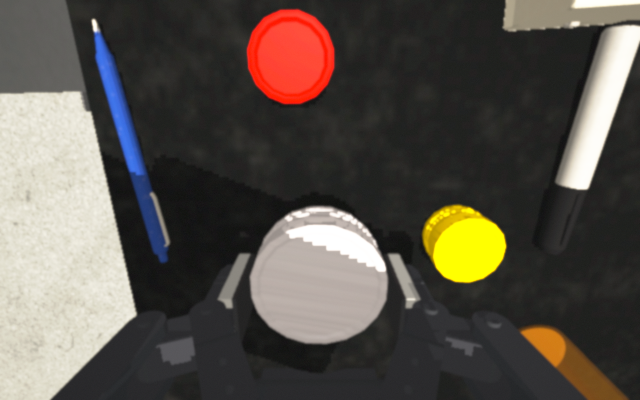

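{"fn": "arm_command", "kwargs": {"plan": [[[-1, -0.02, 0], [0, 0, 0], 1], [[-1, -0.02, 0], [0, 0, 0], 1], [[-1, -0.02, 0], [0, 0, 0], 1], [[-1, -0.02, 0], [0, 0, 0], 1], [[-1, -0.02, 0], [0, 0, 0], 1]]}}

```text
t: 26.4
position: [0.4634, -0.3448, 0.2227]
orientation: [-179.9, -0.1, 90.0]
ft_force: [0.6, -0.4, -1.5]
finger_gap: 0.0606
```

{"fn": "arm_command", "kwargs": {"plan": [[[-1, -0.02, 0], [0, 0, 0], 1], [[-0.1, 0, 0], [0, 0, 0], 1], [[0, 0, 0], [0, 0, 0], 1]]}}

```text
t: 26.7
position: [0.4629, -0.3773, 0.223]
orientation: [-179.9, -0.1, 89.9]
ft_force: [-0.1, 1.8, -1.4]
finger_gap: 0.0606
```

Run:
```python
from h import *
s=status.read_state(); print(s['position'],s['ft_force'],s['finger_gap'])
f=grab('wrist'); cv2.imwrite('pics/w17.png',f['pixels']);print(held(f,320,280).round(4)); ring(f,(.4638,-.377),.092)
```

```text
[ 0.4629053  -0.37727511  0.22302552] [-0.08592763  1.84293427 -1.38838119] 0.0606339214875365
[ 0.4619 -0.3738  0.0674]
tray [ 0.4635 -0.3775] rms 0.74 2271
```

View pics/w17.png

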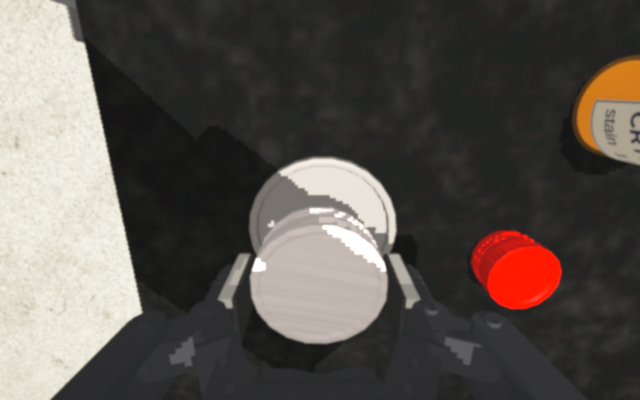

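{"fn": "arm_command", "kwargs": {"plan": [[[0, 0.05, 0.5], [0, 0, 0], 1], [[0, 0, 0.4], [0, 0, 0], 1], [[0, 0, 0.1], [0, 0, 0], 1], [[0, 0, 0.05], [0, 0, 0], 1], [[0, 0, 0.05], [0, 0, 0], 1]]}}

```text
t: 27.25
position: [0.4651, -0.3768, 0.1915]
orientation: [-180.0, -0.0, 90.0]
ft_force: [-0.5, -1.1, -0.8]
finger_gap: 0.0607
```

{"fn": "arm_command", "kwargs": {"plan": [[[0, 0, 0.05], [0, 0, 0], 1], [[0, 0, 0], [0, 0, 0], 1]]}}

```text
t: 27.45
position: [0.4651, -0.3771, 0.1905]
orientation: [180.0, 0.0, 90.0]
ft_force: [0.3, 0.8, -1.6]
finger_gap: 0.0605
```

{"fn": "arm_command", "kwargs": {"plan": [[[0, 0, 0.04], [0, 0, 0], 1], [[0, 0, 0], [0, 0, 0], 1]]}}

```text
t: 27.65
position: [0.465, -0.3771, 0.1892]
orientation: [180.0, 0.0, 90.0]
ft_force: [-0.4, -0.1, -1.3]
finger_gap: 0.0609
```

{"fn": "arm_command", "kwargs": {"plan": [[[0, 0, 0.05], [0, 0, 0], 1], [[0, 0, 0.05], [0, 0, 0], 1], [[0, 0, 0], [0, 0, 0], 1]]}}

```text
t: 27.95
position: [0.4649, -0.377, 0.1857]
orientation: [-180.0, -0.0, 90.0]
ft_force: [-0.0, 0.8, -1.1]
finger_gap: 0.0607
```

{"fn": "arm_command", "kwargs": {"plan": [[[0, 0, 0.04], [0, 0, 0], 1], [[0, 0, 0], [0, 0, 0], 1]]}}

```text
t: 28.15
position: [0.465, -0.3771, 0.1847]
orientation: [180.0, -0.0, 90.0]
ft_force: [1.3, 0.6, -0.9]
finger_gap: 0.0605
```

{"fn": "arm_command", "kwargs": {"plan": [[[0, 0, 0.03], [0, 0, 0], 1], [[0, 0, 0], [0, 0, 0], 1]]}}

```text
t: 28.35
position: [0.4651, -0.3771, 0.1846]
orientation: [-180.0, -0.0, 90.0]
ft_force: [-2.0, 2.3, 4.4]
finger_gap: 0.0603
```

Contact, so I'll release, lift and back off, then check everything.

{"fn": "arm_command", "kwargs": {"plan": [[[0, 0, 0], [0, 0, 0], -0.5], [[0, 0, 0], [0, 0, 0], -0.65], [[0, 0, 0], [0, 0, 0], -0.75], [[0, 0, -0.4], [0, 0, 0], -0.75], [[0, 0, -0.8], [0, 0, 0], -0.75]]}}

```text
t: 28.85
position: [0.4642, -0.3764, 0.2186]
orientation: [-179.8, -0.2, 90.0]
ft_force: [-0.3, -0.7, -0.1]
finger_gap: 0.0745
```

{"fn": "arm_command", "kwargs": {"plan": [[[0, 0, -0.9], [0, 0, 0], -0.75], [[0, 0, -0.9], [0, 0, 0], -0.75], [[-0.4, -0.2, -0.8], [0, 0, 0], -0.75], [[-1, -0.6, -0.2], [0, 0, 0], -0.75], [[-1, -0.6, 0], [0, 0, 0], -0.75]]}}

```text
t: 29.35
position: [0.4233, -0.4499, 0.3077]
orientation: [179.8, 0.3, 90.1]
ft_force: [0.6, -0.2, 0.5]
finger_gap: 0.0748
```

{"fn": "arm_command", "kwargs": {"plan": [[[-0.9, -0.9, 0], [0, 0, 0], -0.75], [[-0.5, -0.9, 0], [0, 0, 0], -0.75], [[0, 0, 0], [0, 0, 0], -0.75]]}}

```text
t: 29.65
position: [0.3666, -0.4929, 0.3049]
orientation: [-180.0, 0.1, 89.8]
ft_force: [-0.0, 0.9, -0.7]
finger_gap: 0.0747
```

Run:
```python
from h import *
s=status.read_state(); print(s['position'],s['ft_force'],s['finger_gap'])
f=grab('wrist'); cv2.imwrite('pics/w18.png',f['pixels'])
ring(f,(.4638,-.377),.092);layers(f,[('xl',.031,.062)],(.464,-.377))
g=grab('top'); cv2.imwrite('pics/top18.png',cv2.resize(g['pixels'][110:280,190:440],None,fx=3.2,fy=3.2,interpolation=cv2.INTER_CUBIC))
h=grab('scene'); cv2.imwrite('pics/s18.png',cv2.resize(h['pixels'][180:350,200:450],None,fx=3.2,fy=3.2,interpolation=cv2.INTER_CUBIC))
```

```text
[ 0.36656314 -0.49293165  0.30488008] [-0.04406029  0.87516828 -0.68516617] 0.07473784762904263
tray [ 0.4632 -0.3772] rms 0.77 1756
xl enc 0.4635 -0.3779 dia 62.6 fit [ 0.4635 -0.378 ] rms 1.66 n 6647
```

View pics/w18.png

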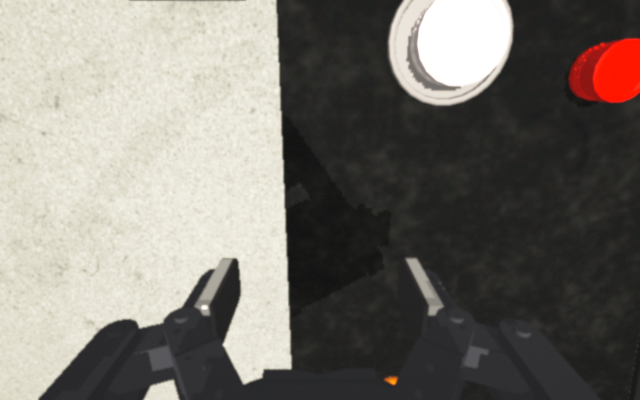

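View pics/top18.png

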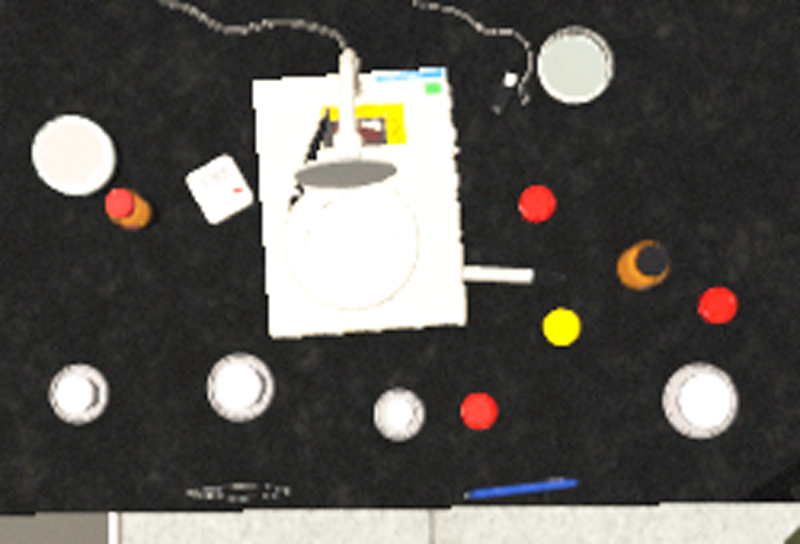

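View pics/s18.png

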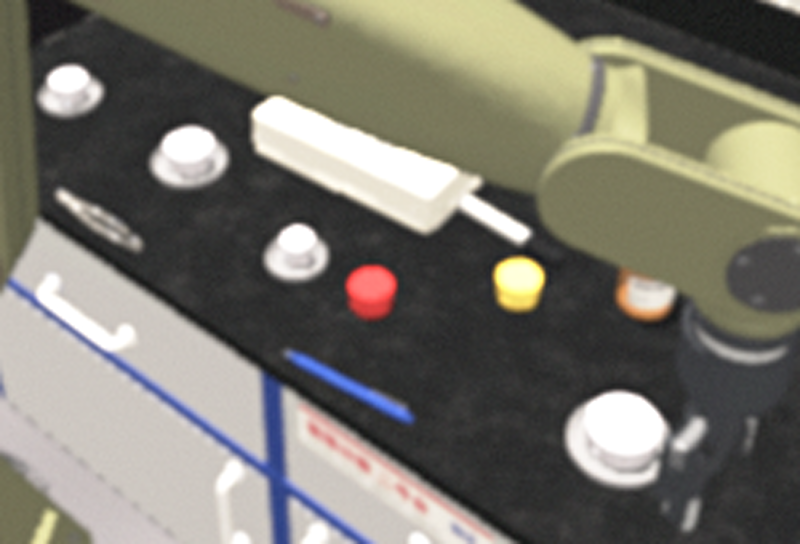

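All four tins stand in their trays in the top crop: (78,394), (240,387), (399,413) and (700,401). The bottle is at (645,265) in the same crop, as in the first picture, and the arm is clear.

Run:
```python
from h import *
print(order.close_job())
```

```text
the job is handed in; nothing more can be done
None
```

I took the stack apart from the top down and stood each tin in the tray of its own size: S, M, L, then XL. The job was handed in at about 30 s. I lowered each tin until the wrist force showed contact (3–11 N) before opening the jaws, so none was dropped.

**Last checks:**
- **Tin positions:** depth fits put the tins 1–2 mm from their tray centres, with their lids at about 31 mm. That is where they should be if standing flat on the tray floors.
- **Everything else:** in the final top picture the bottle and the red and yellow look-alikes are where they started. The arm was clear of everything.

**Checks that disagreed or were weak:**
- The top and wrist cameras differed by about 2–3 mm in x. I used the wrist camera.
- The last fit of the XL tin was poorer (1.7 mm rms) because the tin was cut off at the picture's edge, but both other cameras show it inside its rim.
- The arm was pushed up 1–4 mm (about 6 N) as the jaws closed on each tin, and this did not shift the tins below.

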